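Turn the reset tool round and reset the fume extractor

ROBOT

A 6-joint arm with a two-finger parallel gripper is mounted at the origin on the work surface. World frame = base frame: x ahead of the robot, y to its left, z up, the work surface at z = 0. Lengths are in m, angles in rad, forces in N, time in s.
With the tool pointing down it reaches from about 0.4 to 0.825 m from the base axis. Payload 7 kg.
Tool frame: the origin (TCP) lies between the finger pads; the fingertips stand 11 mm ahead of it and the grasp point (between the pads) lies 8 mm behind it (arm.tips_ahead is the distance from the TCP to the fingertips, in m); z points along the fingers, x is the direction in which the jaws open and shut, and the axes are right-handed (so a half turn about z gives the same grasp; the last joint's range is limited). The gripper opens to 88 mm and grips with 3 to 60 N. Pads are 19 mm wide; open, the fingers measure 130 mm over their backs; the gripper's body (78 mm by 193 mm) begins 47 mm behind the grasp point.
Start: joints at [1.589, 0.359, 0.012, 0, -1.224, -0.288], TCP at [0.18, 0.651, 0.213] pointing down, gripper open.
Joint ranges: [-3.07, 3.07], [-1.43, 2.12], [-1.02, 1.25], [-3.03, 1.67], [-3.05, -0], [-3.03, 3.03]. Speed limits (rad/s): [2.39, 2.39, 3.01, 3.14, 3.14, 3.14].

INTERFACE

Orientations are given as [roll, pitch, yaw] about the fixed x, y, z axes, in that order (R = Rz(yaw) Ry(pitch) Rx(roll)).
In Python, from station import arm, optics, finder gives the robot as it stands. The module is installed in compiled form; this text tells all that it offers.
- The arm moves only by the tool apply_moves, never from a script. Its argument "increments" is one flat list of numbers, 6 for each row, row after row: the shift along the world's x, y, z in m, then the turn, a rotation vector about the world's x, y, z in rad. In form: [tx, ty, tz, rx, ry, rz, tx, ty, tz, rx, ry, rz, ...]. A call has 1 to 20 rows; each row shifts and turns the pose as measured when the row begins; what a row does not reach is not made up. A row lasts 1/12 s, in which the tool goes at most 41.7 mm and 7.16 degrees, less where a joint would pass 70% of its speed; a pose out of reach is approached as far as the arm can. A call with a gripper value outside its range is refused whole. "hand" is the closure, from 0 (fully open) to 1 (shut), set as the call begins (left out, the last holds). The fingers move at their own pace and stop on an object; "force" is the grip in N (left out, the last holds). Time passes only in rows, so rows that do not move let the fingers close. It gives the time, the measured TCP pose, the force and the opening at its end, in the units of the state.
- arm.get_state(): the state, without advancing time (a new reading comes with each control period).
- optics.grab_frame(name): name is "side" or "top" or "wrist"; returns the picture (420x560x3 uint8, red, green, blue); there is no depth.
- optics.camera_model(name): a dict with "fx", "fy", "cx", "cy" (pixels), "world_to_cam" (4x4, takes a point from world to camera coordinates); the wrist camera has in their place "T_tool_cam" (4x4, takes a point from camera to tool coordinates, whose origin is the TCP and whose axes are the tool frame's). Camera axes: x right, y up, looking along -z (the intrinsics and any distortion apply to the point x, -y, -z); pixel columns grow to the right and rows downward; lengths in m; the calibration is good to about 2 mm. A picture is of the moment at which its call begins: read the wrist's pose just before it. camera_model takes no time and is no camera call.
- arm.job_done(): hands the job in, once; it reports no verdict.
Trained networks look in the newest picture that a camera, given by its name, has taken for a name from the list of things; names that differ only in an ending like _2 or _b are one class to them, and where a whole thing is asked for, a point or a joint stands for the part that bears it (a point fixed in the world has none). Each returns a list of dicts, best first, with "conf" (0 to 1); they miss things now and then, are a little off and sometimes report something else, mostly with a low value. They report only what shows in the picture. A call takes as long as a camera call.
- finder.find_in(camera, name): "box" ([left, top, right, bottom] in pixels, round what is visible of it).
- finder.landmark_of(camera, name): "point" ([column, row] in pixels: a listed point, or the origin of a listed thing).
The state is a dict: "t": time; "q": joint angles; "qd": joint speeds; "joint_efforts": joint torques, N m; "eef_pos": TCP position; "ee_rot": TCP orientation; "force": force on the tool from outside, world axes, zero at the start; "moment": the same for the moment, N m; "width": finger opening in m.
Only numpy, scipy, OpenCV 4.12 (cv2) and the standard library are available. Lean on these libraries where they do the work, as an engineer would, in place of code of your own. Each camera call takes 0.05 s, during which the arm holds its last target. There are 200 camera calls.

TASK

The fume extractor has tripped. Draw the orange-handled reset tool out of the rack by its yellow shaft, lay it down on the green mat and let go, then take it again by its handle and, shaft first, push the red plunger in the extractor's slot fully home with it, keeping your fingers off the plunger. Finally lay the tool flat on the mat again and let go, leaving everything else where it was.

Things in the scene. Friction and masses are not known exactly. Their poses are not given: they have to be found in the camera images.
- reset_tool: tool, 180 mm long, 0.06 kg: orange handle (black bands) 100 long, 22 x 22; yellow shaft 80 long, 9 x 9, same centre line. x runs from handle to shaft tip, z up. Origin on the handle's underside, 11 below the centre line: handle x = -90..10, shaft 10..90, balance near x = -35. Starts level in any rack channel, centre line 26 above the bench, 55 to 65 of shaft out towards the robot
- reset_tool_tip (a point): end of the yellow shaft, on the centre line
- reset_tool_butt (a point): far end of the orange handle, on the centre line. When the tool lies on the mat its centre line is 13 mm above the bench
- rack: fixed blue rack 150 mm deep, 230 wide, 51 tall, left or right, place and yaw vary. Origin at bench height, middle of the open front face; x into the rack, z up. Three channels along x at y = -72, 0, 72: 30 wide, 138 deep, floor 15 above the bench, open in front, barred on top by aluminium bars, undersides at 45: tools come out only by sliding along -x
- extractor: fixed white unit, on the other side from the rack, place and yaw vary. Front part 100 mm deep, 180 wide, 60 tall; behind it a housing 78 tall (hose collar to 132). A slot open at top and front, edged in yellow, runs along x in the middle: 20 wide, floor at 26, walls to 60 above the bench. Origin at bench height, middle of the front face; x into the unit along the slot, z up
- slot_mouth (a point): middle of the slot's mouth on the front face, 42 mm above the bench: the height at which the tool's centre line should enter
- plunger_face (a point): centre of the front face of the red plunger in the slot (17 wide, from 28 to 57 above the bench). At joint 0 it lies 55 mm behind the mouth; it moves along the extractor's x.
- plunger (a joint): plunger travel in m: 0 = tripped (fully out), 0.010 = fully home against its stop. Slides with about 4 N of friction and stays where it is left; starts between 0 and 0.002. Counts as home above 0.008.
- mat: fixed green mat, 300 mm (x) by 860 (y), 2 thick; origin at the centre of its underside, axes along the world's. Always in the same place, between the robot and the rack and extractor.
- driver: flat-blade screwdriver in the rack: black handle with red bands, thin steel shaft; same handle, axes and origin as the reset tool. Leave it.
- bench_brush: small brush in the rack: green handle with white bands, steel shaft, black bristle head; same handle, axes and origin as the reset tool. Leave it.
- solder_spool: grey spool, diameter 60 mm, 40 tall, upright; origin at the centre of its underside. Bystander.
- flux_bottle: white bottle with red cap and blue label, diameter 40 mm, 90 tall; origin at the centre of its underside. Bystander.
- tip_tin: open brass tin, diameter 64 mm, 35 tall; origin at the centre of its underside. Bystander.
- circuit_board: green circuit board 55 mm x 85 x 3 with parts up to 13 tall, lying beside the mat; origin at the centre of its underside. Bystander.
- tweezers: steel tweezers, 110 mm long, 6 thick, lying flat; origin at the middle of the underside, x along them. Bystander.

How it is judged:
By the outcome, as a careful person would: the job done as asked, in the order asked, and still so for the second after the job is handed in, with the robot touching nothing.
It also fails if it takes over 67 s, if anything falls off the work surface, if the arm or the gripper's body presses on something with over 40 N, if the wrist force passes 120 N, or if a joint passes its speed limit or range.

## Working session

There is one attempt and no reset: what is moved stays moved. The work goes in short steps, Python scripts to look and compute and a tool call to move; the robot and the scene stay as the last step left them, time stands still between calls to the robot, and variables do not carry over. Pictures are saved under pics/ and viewed, about 8 in all and at most 12, crops included, and the job is handed in when it is done.

Besides the shell and the picture viewer there is one more tool, called after "Emit:" as name(argument=value, ...) on one line, values as JSON. apply_moves: Moves the arm, as the interface text tells. Its arguments: {"type":"object","properties":{"increments":{"type":"array"},"hand":{"type":"number"},"force":{"type":"number"}},"required":["increments"]}

```bash
mkdir -p pics; cat > h.py <<'E'
import numpy as np, cv2
from station import arm, optics, finder
from scipy.spatial.transform import Rotation as R
def ray(cam,px,pose=None):
    m=optics.camera_model(cam)
    d=np.array([(px[0]-m["cx"])/m["fx"],-(px[1]-m["cy"])/m["fy"],-1.])
    if "world_to_cam" in m: T=np.linalg.inv(np.array(m["world_to_cam"]))
    else:
        s=pose or arm.get_state(); W=np.eye(4); W[:3,:3]=R.from_euler('xyz',s["ee_rot"]).as_matrix(); W[:3,3]=s["eef_pos"]
        T=W@np.array(m["T_tool_cam"])
    return T[:3,3],T[:3,:3]@d
def atz(cam,px,z,pose=None):
    o,d=ray(cam,px,pose); return o+d*(z-o[2])/d[2]
def proj(cam,P,pose=None):
    m=optics.camera_model(cam)
    if "world_to_cam" in m: M=np.array(m["world_to_cam"])
    else:
        s=pose or arm.get_state(); W=np.eye(4); W[:3,:3]=R.from_euler('xyz',s["ee_rot"]).as_matrix(); W[:3,3]=s["eef_pos"]
        M=np.linalg.inv(W@np.array(m["T_tool_cam"]))
    p=M[:3,:3]@np.array(P)+M[:3,3]; return np.array([m["cx"]+m["fx"]*p[0]/-p[2], m["cy"]+m["fy"]*-p[1]/-p[2]])
def snap(cam,name):
    im=optics.grab_frame(cam); cv2.imwrite(f"pics/{name}.png",im[:,:,::-1]); return im
E
python3 - <<'E'
from h import *
np.set_printoptions(precision=4,suppress=True)
print(arm.get_state()); print(arm.tips_ahead)
for c in ("top","side","wrist"):
    m=optics.camera_model(c); print(c,{k:np.round(v,3).tolist() if not isinstance(v,str) else v for k,v in m.items()})
a=snap("top","top0");b=snap("side","side0")
for n,z in (("reset_tool_tip",.026),("reset_tool",.026),("reset_tool_butt",.026),("rack",0),("extractor",0),("slot_mouth",.042),("plunger_face",.042),("driver",.026),("bench_brush",.026),("solder_spool",0),("flux_bottle",0),("tip_tin",0),("circuit_board",0),("tweezers",0)):
    for c in ("top","side"):
        for r in finder.landmark_of(c,n)[:2]:
            print(n,c,round(r["conf"],2),np.round(r["point"],1),atz(c,r["point"],z))
cv2.imwrite("pics/b0.png",cv2.resize(np.hstack([a,b])[:,:,::-1],(800,300)))
E
```

```text
{'t': 0.0, 'q': array([ 1.5891,  0.3594,  0.0111, -0.0003, -1.2241, -0.2881]), 'qd': array([ 0.0004,  0.0005, -0.001 ,  0.0005, -0.0002,  0.0009]), 'joint_efforts': array([ -0.0009, -58.2715,  29.3074,   6.9976,   0.007 ,  -0.0001]), 'eef_pos': array([0.1798, 0.6501, 0.2123]), 'ee_rot': array([-3.1414, -0.0016, -1.8407]), 'force': array([0.0741, 0.6997, 0.3836]), 'moment': array([0.0397, 0.0385, 0.0079]), 'width': 0.08764584015916359}
0.011
top {'fx': 400.774, 'fy': 400.774, 'cx': 276.81, 'cy': 210.159, 'world_to_cam': [[0.003, -1.0, -0.017, 0.001], [0.998, 0.002, 0.064, -0.564], [-0.064, -0.017, 0.998, -1.184], [0.0, 0.0, 0.0, 1.0]]}
side {'fx': 512.583, 'fy': 512.583, 'cx': 271.649, 'cy': 207.056, 'world_to_cam': [[-0.965, -0.262, -0.005, 0.545], [0.179, -0.675, 0.716, -0.152], [-0.191, 0.69, 0.699, -1.384], [0.0, 0.0, 0.0, 1.0]]}
wrist {'fx': 343.868, 'fy': 343.868, 'cx': 277.572, 'cy': 213.946, 'T_tool_cam': [[1.0, 0.001, -0.0, -0.0], [0.001, -0.964, -0.266, -0.07], [-0.001, 0.266, -0.964, -0.171], [0.0, 0.0, 0.0, 1.0]]}
reset_tool_tip side 0.79 [267.1 265.1] [0.5307 0.1697 0.026
[... 1288 characters left out ...]
h side 0.31 [353.7 136.3] [ 0.3961 -0.4509  0.026 ]
solder_spool top 0.67 [112.7 271.6] [0.3768 0.5004 0.    ]
solder_spool side 0.82 [293.7 401.3] [0.3794 0.4996 0.    ]
flux_bottle top 0.55 [433.3 197.6] [ 0.6038 -0.4714  0.    ]
flux_bottle side 0.66 [295.9 129.2] [ 0.6041 -0.476   0.    ]
tip_tin top 0.55 [437.6 221.4] [ 0.5317 -0.4827  0.    ]
tip_tin side 0.7 [236.7 286.6] [0.5939 0.2388 0.    ]
tip_tin side 0.68 [316.4 127.8] [ 0.5352 -0.503   0.    ]
circuit_board top 0.55 [442.7 268.3] [ 0.3912 -0.4948  0.    ]
circuit_board side 0.64 [352.8 138. ] [ 0.4003 -0.4759  0.    ]
tweezers top 0.65 [109.6 209.5] [0.5657 0.5155 0.    ]
tweezers side 0.79 [208.2 389.9] [0.5676 0.5233 0.    ]
```

View pics/top0.png

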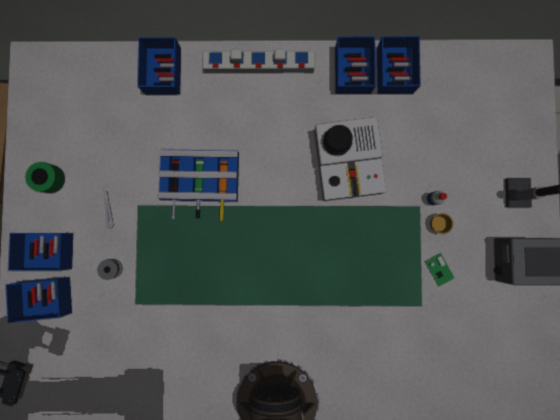

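View pics/side0.png

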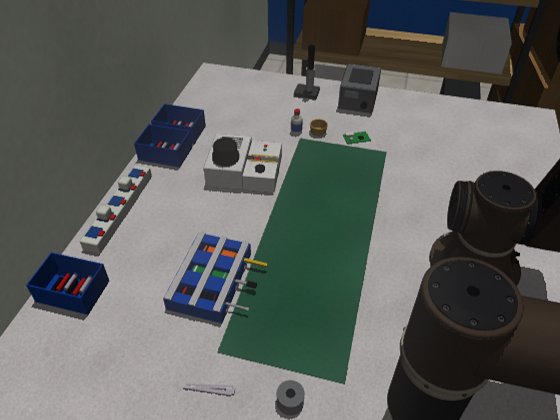

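Top view: the rack is left, with the orange/yellow tool in its right channel (shaft tip ~222,218). The extractor is right, with its slot near (353,180). The side view agrees. Next I move the wrist camera over the tool.

Emit:
apply_moves(increments=[0.021, -0.03, 0, 0, 0, 0.017, 0.021, -0.03, 0, 0, 0, 0.017, 0.021, -0.03, 0, 0, 0, 0.017, 0.021, -0.03, 0, 0, 0, 0.017, 0.021, -0.03, 0, 0, 0, 0.017, 0.021, -0.03, 0, 0, 0, 0.017, 0.021, -0.03, 0, 0, 0, 0.017, 0.021, -0.03, 0, 0, 0, 0.017, 0.021, -0.03, 0, 0, 0, 0.017, 0.021, -0.03, 0, 0, 0, 0.017, 0.021, -0.03, 0, 0, 0, 0.017, 0.021, -0.03, 0, 0, 0, 0.017, 0.021, -0.03, 0, 0, 0, 0.017, 0.021, -0.03, 0, 0, 0, 0.017, 0.021, -0.03, 0, 0, 0, 0.017, 0.021, -0.03, 0, 0, 0, 0.017], hand=0.5, force=40)

```text
t: 2.83
eef_pos: [0.5227, 0.1525, 0.2146]
ee_rot: [-3.136, 0.006, -1.543]
force: [-0.0, 2.0, 0.1]
width: 0.0438
```

Emit:
apply_moves(increments=[0, 0, 0, 0, 0, 0, 0, 0, 0, 0, 0, 0, 0, 0, 0, 0, 0, 0])

```text
t: 3.08
eef_pos: [0.5259, 0.1457, 0.2145]
ee_rot: [-3.136, 0.005, -1.551]
force: [-0.9, 0.2, -0.4]
width: 0.0439
```

```bash
python3 - <<'E'
from h import *
np.set_printoptions(precision=4,suppress=True)
s=arm.get_state(); print(s["eef_pos"],s["ee_rot"],s["width"],s["force"])
snap("wrist","w1")
for n,z in (("reset_tool_tip",.026),("reset_tool",.015),("reset_tool_butt",.026),("rack",0),("driver",.015),("bench_brush",.015)):
    for r in finder.landmark_of("wrist",n)[:2]:
            print(n,round(r["conf"],2),np.round(r["point"],1),atz("wrist",r["point"],z,s))
E
```

```text
[0.5259 0.1457 0.2145] [-3.1357  0.0046 -1.5513] 0.04389741656122508 [-0.9001  0.2039 -0.4149]
reset_tool_tip 0.74 [255.8 186.6] [0.528  0.1703 0.026 ]
reset_tool 0.73 [257.9  93.7] [0.6221 0.1691 0.015 ]
reset_tool_butt 0.21 [258.4  95.4] [0.6197 0.168  0.026 ]
rack 0.63 [193.9 124.8] [0.5899 0.2394 0.    ]
driver 0.62 [120.7  84.5] [0.6283 0.3084 0.015 ]
bench_brush 0.84 [189.1  87.5] [0.6267 0.2391 0.015 ]
```

View pics/w1.png

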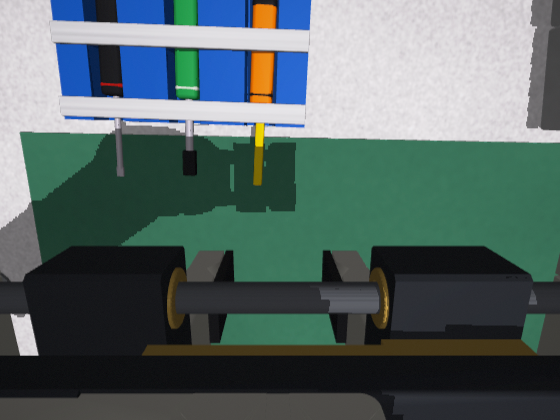

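The tool's yellow shaft shows from its tip (258,185) up to (260,123), with the front bar edge running (62,116)-(305,124). Next I work out the axis.

```bash
python3 - <<'E'
from h import *
np.set_printoptions(precision=4,suppress=True)
s=arm.get_state()
hsv=cv2.cvtColor(cv2.imread("pics/w1.png"),cv2.COLOR_BGR2HSV)
m=cv2.inRange(hsv,(20,150,60),(35,255,255)); m[230:]=0; m[:,:230]=0;m[:,290:]=0
def mid(m,r): x=np.where(m[r])[0]; return (x.mean(),r)
ys=np.where(m.any(1))[0]; print(ys.min(),ys.max())
P=np.array([atz("wrist",mid(m,r),.0305,s) for r in range(ys.min()+3,ys.max()-2)])
k=np.polyfit(P[:,0],P[:,1],1); print("shaft",P[0],P[-1],"yaw",np.arctan(k[0]), "tip",atz("wrist",mid(m,ys.max()),.026,s))
o=cv2.inRange(hsv,(5,150,80),(16,255,255)); o[100:]=0;o[:,:230]=0;o[:,290:]=0
P=np.array([atz("wrist",mid(o,r),.037,s) for r in range(2,98) if o[r].sum()>255*15]); print("handle",P[0],P[-1],"yaw",np.arctan(np.polyfit(P[:,0],P[:,1],1)[0]))
a,b=atz("wrist",(62,116),.05,s),atz("wrist",(305,124),.05,s); print("bar",a,b,np.arctan2(*(a-b)[[0,1]]*[-1,1]))
E
```

```text
123 185
shaft [0.5898 0.1682 0.0305] [0.5331 0.1704 0.0305] yaw -0.03467128947831176 tip [0.5292 0.1685 0.026 ]
handle [0.6966 0.1656 0.037 ] [0.617  0.1677 0.037 ] yaw -0.04780968813259782
bar [0.5951 0.3532 0.05  ] [0.5929 0.1242 0.05  ] -0.00985519352608734
```

```bash
cat >> h.py <<'E'
def delta(pos,yaw,roll=np.pi,pitch=0):
    s=arm.get_state(); d=np.array(pos)-s["eef_pos"]
    rv=(R.from_euler('xyz',[roll,pitch,yaw])*R.from_euler('xyz',s["ee_rot"]).inv()).as_rotvec()
    print("delta",np.round(d,4),"rv",np.round(rv,4),"f",np.round(s["force"],2),"w",round(s["width"],4),"t",s["t"])
E
python3 -c "
from h import *
delta([.552,.1695,.02],-1.596)"
```

```text
delta [ 0.0266  0.0223 -0.1947] rv [-0.0049  0.0061 -0.0478] f [-0.54 -0.66 -0.16] w 0.0437 t 3.4333
```

Emit:
apply_moves(increments=[0.0065, 0.006, -0.025, 0, 0, -0.011, 0.0065, 0.006, -0.025, 0, 0, -0.011, 0.0065, 0.006, -0.025, 0, 0, -0.011, 0.0065, 0.006, -0.025, 0, 0, -0.011, 0, 0, 0, 0, 0, 0, 0, 0, 0, 0, 0, 0, 0, 0, 0, 0, 0, 0])

```text
t: 4.02
eef_pos: [0.552, 0.1764, 0.1145]
ee_rot: [-3.13, 0.007, -1.586]
force: [0.4, 0.3, -0.4]
width: 0.0436
```

```bash
python3 -c "
from h import *
delta([.552,.1695,.02],-1.596)"
```

```text
delta [ 0.     -0.0069 -0.0945] rv [-0.0072  0.0121 -0.0096] f [ 0.39  0.3  -0.45] w 0.0436 t 4.0167
```

Emit:
apply_moves(increments=[0, -0.002, -0.015, -0.002, 0.003, -0.003, 0, -0.002, -0.015, -0.002, 0.003, -0.003, 0, -0.001, -0.015, -0.002, 0.003, -0.003, 0, -0.001, -0.015, -0.001, 0.003, 0, 0, 0, -0.01, 0, 0, 0, 0, 0, 0, 0, 0, 0, 0, 0, 0, 0, 0, 0])

```text
t: 4.6
eef_pos: [0.5564, 0.1737, 0.0542]
ee_rot: [-3.127, 0.009, -1.591]
force: [-0.4, -0.6, 0.7]
width: 0.0441
```

```bash
python3 - <<'E'
from h import *
np.set_printoptions(precision=4,suppress=True)
delta([.552,.1695,.02],-1.596)
s=arm.get_state()
snap("wrist","w2")
for n,z in (("reset_tool_tip",.026),("reset_tool",.015)):
    for r in finder.landmark_of("wrist",n)[:2]:
            print(n,round(r["conf"],2),np.round(r["point"],1),atz("wrist",r["point"],z,s))
E
```

```text
delta [-0.0044 -0.0042 -0.0342] rv [-0.0086  0.015  -0.0052] f [-0.41 -0.57  0.69] w 0.0441 t 4.6
reset_tool_tip 0.88 [285.3 279.3] [0.5296 0.1703 0.026 ]
reset_tool 0.83 [290.6 130.7] [0.6206 0.1656 0.015 ]
```

View pics/w2.png

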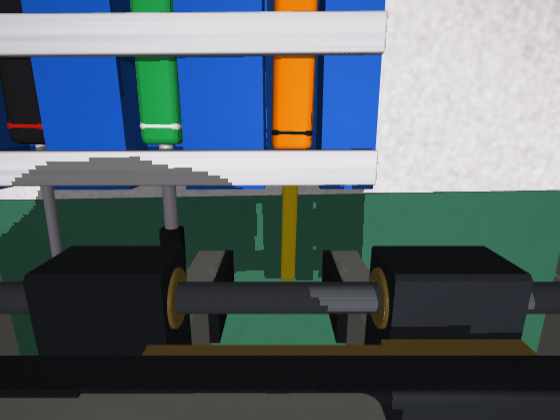

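The yellow shaft (288,190-280) lies between the open fingers, just right of centre, with the brush head clear outside the left finger. I correct and descend.

Emit:
apply_moves(increments=[-0.003, -0.003, -0.005, -0.006, 0.01, -0.005, -0.002, -0.002, -0.01, -0.004, 0.008, 0, -0.001, -0.001, -0.01, 0, 0.004, 0, 0, 0, -0.007, 0, 0, 0, 0, 0, 0, 0, 0, 0])

```text
t: 5.17
eef_pos: [0.5508, 0.168, 0.0216]
ee_rot: [3.136, 0.0, -1.596]
force: [-0.3, 0.1, -0.3]
width: 0.0438
```

```bash
python3 -c "
from h import *
delta([.552,.1695,.02],-1.6)"
```

```text
delta [ 0.0012  0.0015 -0.0016] rv [-0.0005 -0.0055 -0.0037] f [-0.3   0.13 -0.33] w 0.0438 t 5.1667
```

Emit:
apply_moves(increments=[0.001, 0.0015, -0.0015, 0, 0, -0.004, 0, 0, 0, 0, 0, 0, 0, 0, 0, 0, 0, 0, 0, 0, 0, 0, 0, 0, 0, 0, 0, 0, 0, 0, 0, 0, 0, 0, 0, 0, 0, 0, 0, 0, 0, 0], hand=1, force=40)

```text
t: 5.75
eef_pos: [0.5519, 0.1695, 0.0191]
ee_rot: [3.135, -0.001, -1.601]
force: [-0.1, -0.9, 0.2]
width: 0.0036
```

Emit:
apply_moves(increments=[-0.004, 0, 0, 0, 0, 0, -0.006, 0.0002, 0, 0, 0, 0, -0.008, 0.0003, 0, 0, 0, 0, 0, 0, 0, 0, 0, 0])

```text
t: 6.08
eef_pos: [0.5322, 0.1699, 0.0194]
ee_rot: [3.135, -0.0, -1.601]
force: [-1.2, -0.1, -1.0]
width: 0.0004
```

```bash
python3 -c "
from h import *
delta([.533,.17,.02],-1.6)
snap('wrist','w3');print(finder.landmark_of('wrist','reset_tool')[:2])"
```

```text
delta [0.0008 0.0001 0.0006] rv [ 0.0002 -0.0063  0.0014] f [-1.24 -0.06 -0.97] w 0.0004 t 6.0833
[{'point': [280.1, 79.5], 'conf': 0.97}]
```

View pics/w3.png

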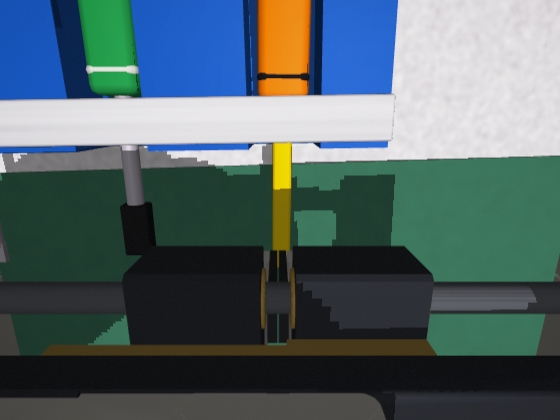

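```bash
python3 - <<'E'
from h import *
np.set_printoptions(precision=4,suppress=True)
s=arm.get_state();print(s["eef_pos"],s["ee_rot"],s["width"])
print(atz("wrist",(282,249),.026),atz("wrist",(282,142),.026),atz("wrist",(282,96),.037))
for z in (.008,.027,.04): print(z,proj("wrist",[s["eef_pos"][0]+.0095,s["eef_pos"][1],z]))
print(proj("wrist",[.5296,.1703,.0305]))
snap("side","s3");snap("top","t3")
for c in ("side","top","wrist"):
  if c=="wrist":snap("wrist","w4")
  for n,z in (("reset_tool_tip",.026),("reset_tool",.015),("reset_tool_butt",.026)):
    for r in finder.landmark_of(c,n)[:1]: print(c,n,round(r["conf"],2),np.round(r["point"],1),atz(c,r["point"],z))
im=cv2.imread("pics/s3.png")
u,v=proj("side",[.54,.17,.03]).astype(int); print(u,v)
cv2.imwrite("pics/s3c.png",cv2.resize(im[v-50:v+50,u-65:u+65],None,fx=6,fy=6,interpolation=cv2.INTER_CUBIC))
E
```

```text
[0.5336 0.1703 0.0197] [ 3.1364 -0.     -1.6007] 0.0004778100406934355
[0.5401 0.1685 0.026 ] [0.5936 0.1671 0.026 ] [0.6134 0.1667 0.037 ]
0.008 [278.3061 232.1677]
0.027 [278.4088 244.2778]
0.04 [278.4924 254.1488]
[279.1893 271.8264]
side reset_tool 0.43 [240.1 258.9] [0.6092 0.1592 0.015 ]
side reset_tool_butt 0.67 [204.1 250.5] [0.7091 0.1649 0.026 ]
top reset_tool 0.6 [224.3 193.1] [0.615  0.1614 0.015 ]
top reset_tool_butt 0.76 [225.2 163.8] [0.7024 0.1581 0.026 ]
wrist reset_tool_tip 0.71 [281.7 268.4] [0.5301 0.1689 0.026 ]
wrist reset_tool 0.98 [280.   83.4] [0.6208 0.167  0.015 ]
263 263
```

View pics/s3c.png

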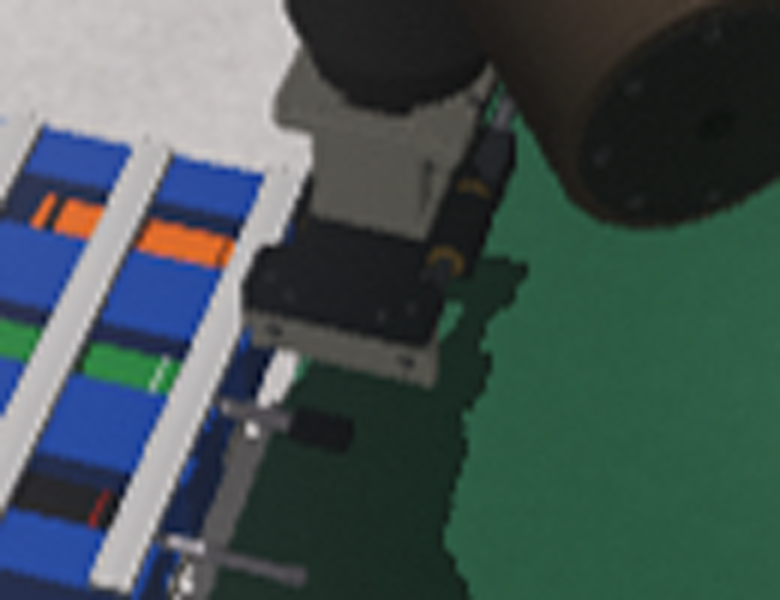

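The side crop shows only the gripper's back hiding the shaft. I crop the wrist picture at the fingertips instead.

```bash
python3 - <<'E'
from h import *
im=cv2.imread("pics/w4.png")
c=cv2.resize(im[170:360,220:340],None,fx=3.1,fy=3.1,interpolation=cv2.INTER_NEAREST)
c2=cv2.resize(cv2.imread("pics/w2.png")[170:360,220:340],None,fx=3.1,fy=3.1,interpolation=cv2.INTER_NEAREST)
cv2.imwrite("pics/w4c.png",np.clip(np.hstack([c,c2])*1.8,0,255).astype(np.uint8))
E
```

```text
(no output)
```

View pics/w4c.png

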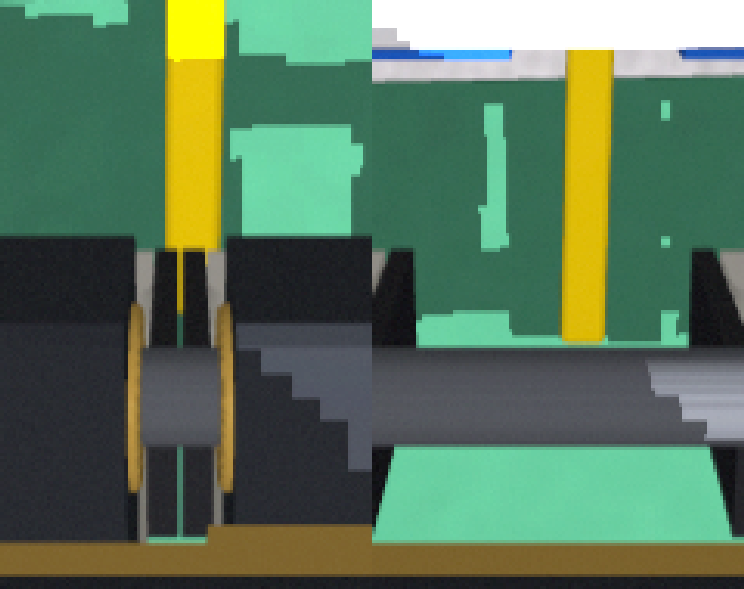

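The zoom shows the shaft visible through the slit between shut pads, so it lies below the fingers. The pad gap's pixel scale puts the fingertips at about 170 mm depth, against about 191 mm expected. The tips really stand about 20 mm higher than stated. I reopen, return to the grasp place, and go down in small steps watching the force.

Emit:
apply_moves(increments=[0, 0, 0, 0, 0, 0, 0.009, 0, 0.001, 0, 0, 0, 0.009, 0, 0, 0, 0, 0, 0, 0, 0, 0, 0, 0, 0, 0, 0, 0, 0, 0, 0, 0, 0, 0, 0, 0], hand=0.5)

```text
t: 7.28
eef_pos: [0.5549, 0.1703, 0.0205]
ee_rot: [3.137, -0.0, -1.601]
force: [0.0, 0.2, 1.2]
width: 0.035
```

```bash
python3 -c "
from h import *
delta([.552,.1695,.01],-1.6)"
```

```text
delta [-0.0029 -0.0008 -0.0105] rv [-0.0001 -0.0049  0.0015] f [0.01 0.15 1.19] w 0.035 t 7.2833
```

Emit:
apply_moves(increments=[0, 0, -0.003, 0, 0, 0, 0, 0, -0.002, 0, 0, 0, 0, 0, 0, 0, 0, 0])

```text
t: 7.53
eef_pos: [0.5547, 0.17, 0.0148]
ee_rot: [3.136, -0.0, -1.602]
force: [0.5, 0.1, -1.4]
width: 0.0433
```

Emit:
apply_moves(increments=[0, 0, -0.0015, 0, 0, 0, 0, 0, -0.0015, 0, 0, 0, 0, 0, 0, 0, 0, 0])

```text
t: 7.78
eef_pos: [0.5541, 0.1699, 0.0112]
ee_rot: [3.136, -0.001, -1.602]
force: [0.6, 0.5, -1.0]
width: 0.0437
```

Emit:
apply_moves(increments=[0, 0, -0.0015, 0, 0, 0, 0, 0, -0.0015, 0, 0, 0, 0, 0, 0, 0, 0, 0])

```text
t: 8.03
eef_pos: [0.554, 0.17, 0.0079]
ee_rot: [3.136, -0.001, -1.601]
force: [-0.1, -0.4, -0.0]
width: 0.044
```

Emit:
apply_moves(increments=[0, 0, -0.0025, 0, 0, 0, 0, 0, -0.0025, 0, 0, 0, 0, 0, 0, 0, 0, 0])

```text
t: 8.28
eef_pos: [0.554, 0.17, 0.0025]
ee_rot: [3.136, -0.0, -1.601]
force: [-0.8, -0.0, -0.5]
width: 0.0442
```

Emit:
apply_moves(increments=[-0.001, -0.0005, -0.002, 0, 0, 0, 0, 0, -0.002, 0, 0, 0, 0, 0, 0, 0, 0, 0])

```text
t: 8.53
eef_pos: [0.5529, 0.1694, -0.0021]
ee_rot: [3.136, -0.001, -1.601]
force: [-0.1, 0.0, 0.4]
width: 0.0437
```

```bash
python3 -c "
from h import *
delta([.552,.1695,.0],-1.6)"
```

```text
delta [-0.0009  0.0001  0.0021] rv [ 0.0003 -0.0059  0.0015] f [-0.14  0.04  0.41] w 0.0437 t 8.5333
```

Emit:
apply_moves(increments=[0, 0, 0, 0, 0, 0, 0, 0, 0, 0, 0, 0, 0, 0, 0, 0, 0, 0, 0, 0, 0, 0, 0, 0, 0, 0, 0, 0, 0, 0, 0, 0, 0, 0, 0, 0, 0, 0, 0, 0, 0, 0, 0, 0, 0, 0, 0, 0], hand=1, force=40)

```text
t: 9.2
eef_pos: [0.5529, 0.1694, -0.002]
ee_rot: [3.136, -0.0, -1.601]
force: [-1.0, -0.0, -0.4]
width: 0.0085
```

Emit:
apply_moves(increments=[-0.005, 0, 0.001, 0, 0, 0, -0.01, 0.0003, 0.001, 0, 0, 0, -0.01, 0.0003, 0, 0, 0, 0, -0.01, 0.0003, 0, 0, 0, 0, 0, 0, 0, 0, 0, 0])

```text
t: 9.62
eef_pos: [0.5135, 0.1696, -0.0002]
ee_rot: [3.135, -0.001, -1.603]
force: [-1.5, -1.0, -1.3]
width: 0.0081
```

```bash
python3 - <<'E'
from h import *
np.set_printoptions(precision=4,suppress=True)
delta([.43,.173,.0],-1.6)
s=arm.get_state()
snap("wrist","w5")
for n,z in (("reset_tool_tip",.026),("reset_tool",.015)):
    for r in finder.landmark_of("wrist",n)[:2]:
            print(n,round(r["conf"],2),np.round(r["point"],1),atz("wrist",r["point"],z,s))
E
```

```text
delta [-0.0835  0.0034  0.0002] rv [ 0.0008 -0.007   0.0029] f [-1.53 -0.99 -1.34] w 0.0081 t 9.6167
reset_tool_tip 0.75 [277.2 323.2] [0.4901 0.1713 0.026 ]
reset_tool 0.74 [277.7 128.3] [0.5801 0.1681 0.015 ]
```

Emit:
apply_moves(increments=[-0.01, 0.0004, 0.0003, 0, 0, 0, -0.012, 0.0004, 0.0003, 0, 0, 0, -0.012, 0.0004, 0.0003, 0, 0, 0, -0.012, 0.0004, 0.0003, 0, 0, 0, -0.012, 0.0004, 0.0003, 0, 0, 0, -0.012, 0.0004, 0.0003, 0, 0, 0, -0.012, 0.0004, 0.0003, 0, 0, 0, -0.01, 0.0004, 0.0003, 0, 0, 0, 0, 0, 0, 0, 0, 0, 0, 0, 0, 0, 0, 0])

```text
t: 10.6
eef_pos: [0.4154, 0.1726, 0.0025]
ee_rot: [3.137, 0.0, -1.604]
force: [0.6, 0.6, 0.0]
width: 0.0084
```

```bash
python3 - <<'E'
from h import *
np.set_printoptions(precision=4,suppress=True)
delta([.40,.173,.0],-1.6)
s=arm.get_state();print(s["eef_pos"])
snap("wrist","w6")
for n,z in (("reset_tool_tip",.026),("reset_tool",.015),("reset_tool_butt",.026)):
    for r in finder.landmark_of("wrist",n)[:2]:
            print(n,round(r["conf"],2),np.round(r["point"],1),atz("wrist",r["point"],z,s))
E
```

```text
delta [-0.0154  0.0004 -0.0025] rv [-0.0002 -0.0048  0.0035] f [0.59 0.55 0.01] w 0.0084 t 10.6
[0.4154 0.1726 0.0025]
reset_tool_tip 0.91 [276.5 321.8] [0.3909 0.1747 0.026 ]
reset_tool 0.72 [275.8 126.1] [0.4828 0.1718 0.015 ]
```

View pics/w6.png

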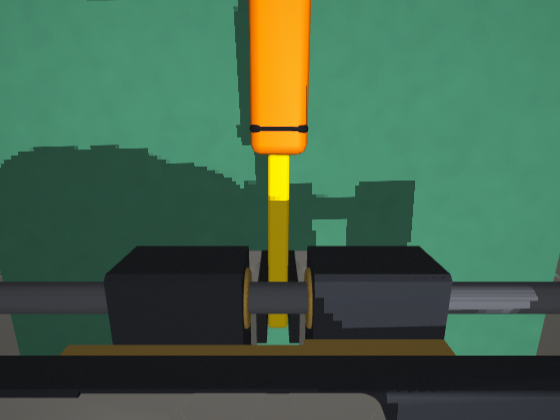

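The tool is out of the rack, straight in the pads: handle front at (279,152), tip at (278,326). Now I lift, turn it half round so the shaft points away from the robot, and carry it over the mat.

Emit:
apply_moves(increments=[0, 0, 0.02, 0, 0, 0, 0, 0, 0.02, 0, 0, 0, 0, 0, 0.02, 0, 0, 0, 0, 0, 0.02, 0, 0, 0, 0.004, -0.0044, 0, 0, 0, -0.11, 0.004, -0.0044, 0, 0, 0, -0.11, 0.004, -0.0044, 0, 0, 0, -0.11, 0.004, -0.0044, 0, 0, 0, -0.11, 0.004, -0.0044, 0, 0, 0, -0.11, 0.004, -0.0044, 0, 0, 0, -0.11, 0.004, -0.0044, 0, 0, 0, -0.11, 0.004, -0.0044, 0, 0, 0, -0.11, 0.004, -0.0044, 0, 0, 0, -0.11, 0.004, -0.0044, 0, 0, 0, -0.11, 0.004, -0.0044, 0, 0, 0, -0.11, 0.004, -0.0044, 0, 0, 0, -0.11, 0.004, -0.0044, 0, 0, 0, -0.11, 0.004, -0.0044, 0, 0, 0, -0.11])

```text
t: 12.3
eef_pos: [0.4824, 0.107, 0.085]
ee_rot: [3.136, 0.0, 3.058]
force: [-0.2, 0.2, 0.4]
width: 0.0083
```

Emit:
apply_moves(increments=[0.004, -0.0044, 0, 0, 0, -0.11, 0.004, -0.0044, 0, 0, 0, -0.11, 0.004, -0.0044, 0, 0, 0, -0.11, 0.004, -0.0044, 0, 0, 0, -0.11, 0.004, -0.0044, 0, 0, 0, -0.11, 0.004, -0.0044, 0, 0, 0, -0.11, 0.004, -0.0044, 0, 0, 0, -0.11, 0.004, -0.0044, 0, 0, 0, -0.11, 0, 0, 0, 0, 0, 0, 0, 0, 0, 0, 0, 0])

```text
t: 13.13
eef_pos: [0.5206, 0.067, 0.0828]
ee_rot: [3.138, 0.0, 2.121]
force: [0.1, 0.8, -0.8]
width: 0.0084
```

```bash
python3 - <<'E'
from h import *
np.set_printoptions(precision=4,suppress=True)
delta([.526,.05,.1],1.571)
s=arm.get_state();print(s["eef_pos"],s["ee_rot"],s["q"])
snap("wrist","w7"); snap("top","t7")
for c in("wrist","top"):
 for n,z in (("reset_tool_tip",.104),("reset_tool",.093),("reset_tool_butt",.104)):
    for r in finder.landmark_of(c,n)[:1]:
            print(c,n,round(r["conf"],2),np.round(r["point"],1),atz(c,r["point"],z,s))
print(atz("top",(280,206),0),atz("top",(280,305),0))
E
```

```text
delta [ 0.0054 -0.017   0.0172] rv [-0.0009  0.004  -0.5504] f [ 0.14  0.76 -0.75] w 0.0084 t 13.1333
[0.5206 0.067  0.0828] [3.1376 0.0002 2.1214] [ 0.5021  0.2379 -0.4927  0.0001 -0.8362 -1.5223]
wrist reset_tool_tip 0.93 [277.7 322.5] [0.5409 0.0809 0.104 ]
wrist reset_tool 0.69 [279.6 126.3] [0.4606 0.0327 0.093 ]
top reset_tool_tip 0.53 [281.8 272.3] [ 0.3864 -0.0132  0.104 ]
top reset_tool 0.64 [268.  244.3] [0.463  0.0256 0.093 ]
top reset_tool_butt 0.75 [284.9 271.4] [ 0.3889 -0.0218  0.104 ]
[ 0.5774 -0.0069  0.    ] [ 0.2798 -0.0076  0.    ]
```

Emit:
apply_moves(increments=[0.001, -0.003, -0.005, 0, 0, -0.11, 0.001, -0.003, -0.008, 0, 0, -0.11, 0.001, -0.003, -0.008, 0, 0, -0.11, 0.001, -0.003, -0.008, 0, 0, -0.11, 0.001, -0.003, -0.008, 0, 0, -0.11, 0, 0, 0, 0, 0, 0, 0, 0, 0, 0, 0, 0])

```text
t: 14.12
eef_pos: [0.5259, 0.0535, 0.0463]
ee_rot: [3.134, 0.001, 1.555]
force: [0.5, -0.5, -1.2]
width: 0.0087
```

```bash
python3 - <<'E'
from h import *
np.set_printoptions(precision=4,suppress=True)
delta([.526,.05,-.012],1.571)
s=arm.get_state();print(s["eef_pos"],s["ee_rot"],s["q"])
E
```

```text
delta [ 0.0001 -0.0035 -0.0583] rv [0.0007 0.0079 0.016 ] f [ 0.49 -0.51 -1.15] w 0.0087 t 14.1167
[0.5259 0.0535 0.0463] [3.1337 0.0006 1.555 ] [ 0.476   0.2896 -0.5292  0.0063 -0.7454 -2.0673]
```

Emit:
apply_moves(increments=[0, 0, -0.012, 0, 0.003, 0, 0, 0, -0.014, 0, 0.003, 0, 0, 0, -0.012, 0, 0.002, 0, 0, 0, -0.009, 0, 0, 0, 0, 0, 0, 0, 0, 0, 0, 0, 0, 0, 0, 0])

```text
t: 14.62
eef_pos: [0.5273, 0.0551, -0.002]
ee_rot: [3.138, -0.001, 1.574]
force: [0.2, 0.4, -0.1]
width: 0.0083
```

Emit:
apply_moves(increments=[0, 0, -0.002, 0, 0, 0, 0, 0, 0, 0, 0, 0])

```text
t: 14.78
eef_pos: [0.5276, 0.0554, -0.0037]
ee_rot: [3.138, -0.001, 1.576]
force: [1.1, -0.3, -0.9]
width: 0.0083
```

Emit:
apply_moves(increments=[0, 0, -0.002, 0, 0, 0, 0, 0, 0, 0, 0, 0])

```text
t: 14.95
eef_pos: [0.5282, 0.0557, -0.005]
ee_rot: [3.136, -0.002, 1.577]
force: [-0.4, 0.5, -0.5]
width: 0.0082
```

Emit:
apply_moves(increments=[0, 0, -0.002, 0, 0, 0, 0, 0, -0.002, 0, 0, 0, 0, 0, 0, 0, 0, 0])

```text
t: 15.2
eef_pos: [0.5288, 0.0559, -0.0084]
ee_rot: [3.135, -0.003, 1.577]
force: [-0.1, -0.0, -0.6]
width: 0.0086
```

Emit:
apply_moves(increments=[0, 0, -0.002, 0, 0, 0, 0, 0, 0, 0, 0, 0])

```text
t: 15.37
eef_pos: [0.5288, 0.056, -0.0105]
ee_rot: [3.135, -0.003, 1.577]
force: [0.2, 0.7, -0.5]
width: 0.0087
```

Emit:
apply_moves(increments=[0, 0, -0.002, 0, 0, 0, 0, 0, 0, 0, 0, 0])

```text
t: 15.53
eef_pos: [0.5293, 0.0561, -0.0106]
ee_rot: [3.134, -0.002, 1.578]
force: [-0.3, -0.5, -0.4]
width: 0.0081
```

Emit:
apply_moves(increments=[0, 0, -0.002, 0, 0, 0, 0, 0, 0, 0, 0, 0])

```text
t: 15.7
eef_pos: [0.5299, 0.0564, -0.0106]
ee_rot: [3.132, -0.003, 1.579]
force: [-1.0, 0.8, -1.0]
width: 0.0084
```

Emit:
apply_moves(increments=[0, 0, -0.002, 0, 0, 0, 0, 0, 0, 0, 0, 0])

```text
t: 15.87
eef_pos: [0.5305, 0.0566, -0.0106]
ee_rot: [3.13, -0.003, 1.58]
force: [0.3, -0.0, -0.5]
width: 0.0085
```

```bash
python3 - <<'E'
from h import *
np.set_printoptions(precision=4,suppress=True)
s=arm.get_state();print(s)
snap("wrist","w8"); 
for n,z in (("reset_tool_tip",.015),("reset_tool",.004)):
    for r in finder.landmark_of("wrist",n)[:1]:
            print(n,round(r["conf"],2),np.round(r["point"],1),atz("wrist",r["point"],z,s))
im=snap("side","s8")
u,v=proj("side",[.48,.055,.02]).astype(int)
cv2.imwrite("pics/s8c.png",np.clip(cv2.resize(im[v-50:v+50,u-65:u+65,::-1],None,fx=6,fy=6)*1.5,0,255).astype(np.uint8))
E
```

```text
{'t': 15.8667, 'q': array([ 0.476 ,  0.3798, -0.5711,  0.0044, -0.6086, -2.0409]), 'qd': array([-0.0009, -0.0102,  0.0018,  0.0011,  0.0007, -0.0009]), 'joint_efforts': array([  0.0732, -49.2403,  18.4172,   4.4427,  -0.2439,  -0.0017]), 'eef_pos': array([ 0.5305,  0.0566, -0.0106]), 'ee_rot': array([ 3.1304, -0.0028,  1.5804]), 'force': array([ 0.3323, -0.0414, -0.5385]), 'moment': array([ 0.0705, -0.1731, -0.0296]), 'width': 0.008540927242026214}
reset_tool_tip 0.61 [277.7 321.6] [0.5511 0.0575 0.015 ]
reset_tool 0.64 [274.1 126.1] [0.4606 0.0551 0.004 ]
```

View pics/s8c.png

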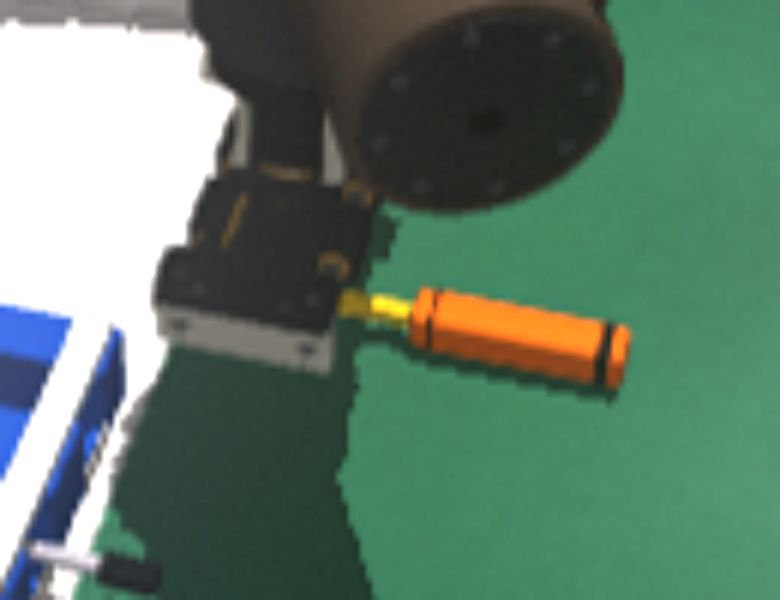

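The tool sits just above the mat, and the fingertips touch it at TCP z = -0.0106. That confirms the fingertips end about 12.6 mm behind the TCP. I let go and rise.

Emit:
apply_moves(increments=[0, 0, 0, 0, 0, 0, 0, 0, 0, 0, 0, 0, 0, 0, 0, 0, 0, 0, 0, 0, 0, 0, 0, 0, 0, 0, 0, 0, 0, 0, 0, 0, 0, 0, 0, 0], hand=0.5)

```text
t: 16.57
eef_pos: [0.533, 0.0583, -0.0109]
ee_rot: [3.127, -0.005, 1.581]
force: [0.2, 1.9, 4.5]
width: 0.0414
```

Emit:
apply_moves(increments=[0, 0, 0.01, 0, 0, 0, 0, 0, 0.02, 0, 0, 0, 0, 0, 0.03, 0, 0, 0, 0, 0, 0.03, 0, 0, 0, 0, 0, 0.03, 0, 0, 0, -0.006, -0.01, 0.02, 0, 0, 0.11, -0.006, -0.01, 0.01, 0, 0, 0.11, -0.006, -0.01, 0, 0, 0, 0.11, -0.006, -0.01, 0, 0, 0, 0.11, -0.006, -0.01, 0, 0, 0, 0.11, -0.006, -0.01, 0, 0, 0, 0.11, 0, -0.01, 0, 0, 0, 0.11, 0, -0.01, 0, 0, 0, 0.11, 0, -0.01, 0, 0, 0, 0.11, 0, -0.01, 0, 0, 0, 0.11, 0, -0.01, 0, 0, 0, 0.11, 0, -0.01, 0, 0, 0, 0.11, 0, -0.01, 0, 0, 0, 0.11, 0, -0.01, 0, 0, 0, 0.11])

```text
t: 18.15
eef_pos: [0.4794, -0.0954, 0.1511]
ee_rot: [-3.142, -0.002, -3.094]
force: [-0.5, 0.6, -0.1]
width: 0.044
```

```bash
python3 - <<'E'
from h import *
np.set_printoptions(precision=4,suppress=True)
delta([.5,-.2,.15],-1.5)
s=arm.get_state();print(s["eef_pos"],s["ee_rot"],s["q"])
snap("top","t9");snap("side","s9")
for c in("side","top"):
 for n,z in (("reset_tool_tip",.013),("reset_tool",.002),("reset_tool_butt",.013)):
    for r in finder.landmark_of(c,n)[:1]:
            print(c,n,round(r["conf"],2),np.round(r["point"],1),atz(c,r["point"],z,s))
E
```

```text
delta [ 0.0206 -0.1046 -0.0011] rv [ 0.0016 -0.0014  1.594 ] f [-0.49  0.57 -0.12] w 0.044 t 18.15
[ 0.4794 -0.0954  0.1511] [-3.1416 -0.0019 -3.094 ] [ 0.2065  0.1049 -0.4765 -0.0003 -0.9912 -0.1587]
side reset_tool_tip 0.82 [271.4 238.2] [0.548  0.0633 0.013 ]
side reset_tool 0.59 [305.7 245. ] [0.4514 0.0537 0.002 ]
side reset_tool_butt 0.98 [336.3 249.3] [0.3653 0.057  0.013 ]
top reset_tool_tip 0.37 [258.2 217.5] [0.5416 0.0586 0.013 ]
```

Emit:
apply_moves(increments=[0, -0.0085, 0.003, 0, 0, 0.114, 0, -0.0085, 0.003, 0, 0, 0.114, 0, -0.0085, 0.003, 0, 0, 0.114, 0, -0.0085, 0.003, 0, 0, 0.114, 0, -0.0085, 0.003, 0, 0, 0.114, 0, -0.0085, 0.003, 0, 0, 0.114, 0, -0.0085, 0.003, 0, 0, 0.114, 0, -0.0085, 0.003, 0, 0, 0.114, 0, -0.0085, 0.003, 0, 0, 0.114, 0, -0.0085, 0.003, 0, 0, 0.114, 0, -0.0085, 0.003, 0, 0, 0.114, 0, -0.0085, 0.003, 0, 0, 0.114, 0, -0.0085, 0.003, 0, 0, 0.114, 0, -0.0085, 0.003, 0, 0, 0.114, 0, 0, 0, 0, 0, 0, 0, 0, 0, 0, 0, 0])

```text
t: 19.88
eef_pos: [0.4802, -0.2116, 0.1944]
ee_rot: [3.139, -0.003, -1.437]
force: [-0.7, -0.6, -0.6]
width: 0.0435
```

```bash
python3 - <<'E'
from h import *
np.set_printoptions(precision=4,suppress=True)
s=arm.get_state();print(s["eef_pos"],s["ee_rot"],s["q"])
snap("wrist","w10")
for n,z in (("slot_mouth",.042),("plunger_face",.042),("extractor",0)):
    for r in finder.landmark_of("wrist",n)[:2]:
            print(n,round(r["conf"],2),np.round(r["point"],1),atz("wrist",r["point"],z,s))
E
```

```text
[ 0.4802 -0.2116  0.1944] [ 3.1392 -0.0033 -1.4369] [-0.038   0.1255 -0.3461  0.0041 -1.101   1.7408]
slot_mouth 0.96 [307.1  58.8] [ 0.603  -0.2207  0.042 ]
extractor 0.64 [308.5  66. ] [ 0.6036 -0.2257  0.    ]
extractor 0.28 [ 24.1 168.9] [0.4635 0.0572 0.    ]
```

View pics/w10.png

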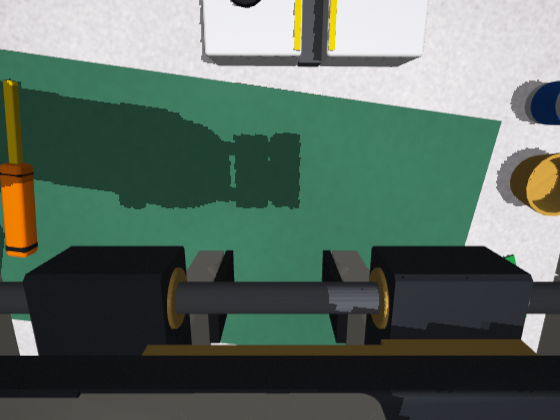

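The slot mouth is at (307,59), with yellow rims at columns ~298 and ~332, and the tool lies at left (12,80-255) on the mat. I go a little closer for the slot's direction.

Emit:
apply_moves(increments=[0.02, 0, 0, 0, 0, 0, 0.025, 0, 0, 0, 0, 0, 0.025, 0, 0, 0, 0, 0, 0.015, 0, 0, 0, 0, 0, 0, 0, 0, 0, 0, 0, 0, 0, 0, 0, 0, 0, 0, 0, 0, 0, 0, 0])

```text
t: 20.67
eef_pos: [0.5676, -0.2081, 0.1933]
ee_rot: [3.138, -0.002, -1.444]
force: [0.5, -0.1, 0.6]
width: 0.0436
```

```bash
python3 - <<'E'
from h import *
np.set_printoptions(precision=4,suppress=True)
s=arm.get_state();print(s["eef_pos"],s["ee_rot"])
im=snap("wrist","w11")
for n,z in (("slot_mouth",.042),("plunger_face",.042),("extractor",0)):
    for r in finder.landmark_of("wrist",n)[:2]:
            print(n,round(r["conf"],2),np.round(r["point"],1),atz("wrist",r["point"],z,s))
hsv=cv2.cvtColor(im,cv2.COLOR_RGB2HSV)
y=cv2.inRange(hsv,(22,130,80),(35,255,255)); y[240:]=0; y[:,:150]=0
n,l,st,c=cv2.connectedComponentsWithStats(y)
for i in range(1,n):
    if st[i,4]<60: continue
    P=[];r0,r1=st[i,1],st[i,1]+st[i,3]
    P=np.array([atz("wrist",(np.where(l[r]==i)[0].mean(),r),.06,s) for r in range(r0+3,r1-3)])
    if len(P)>5: print(st[i],P[0],P[-1],np.arctan(np.polyfit(P[:,0],P[:,1],1)[0]))
cv2.imwrite("pics/w11c.png",cv2.resize(im[0:230,180:450,::-1],None,fx=2.5,fy=2.5))
E
```

```text
[ 0.5676 -0.2081  0.1933] [ 3.1377 -0.0024 -1.4442]
slot_mouth 0.59 [296.2 159.8] [ 0.6029 -0.2207  0.042 ]
plunger_face 0.64 [300.8  91.9] [ 0.6625 -0.2164  0.042 ]
extractor 0.83 [300.9 154.5] [ 0.6044 -0.2278  0.    ]
[283  52   7 105 585] [ 0.6877 -0.1997  0.06  ] [ 0.6096 -0.2097  0.06  ] 0.12378311163932501
[315  52   9 105 617] [ 0.6912 -0.2271  0.06  ] [ 0.6131 -0.2375  0.06  ] 0.12826416752446979
```

View pics/w11c.png

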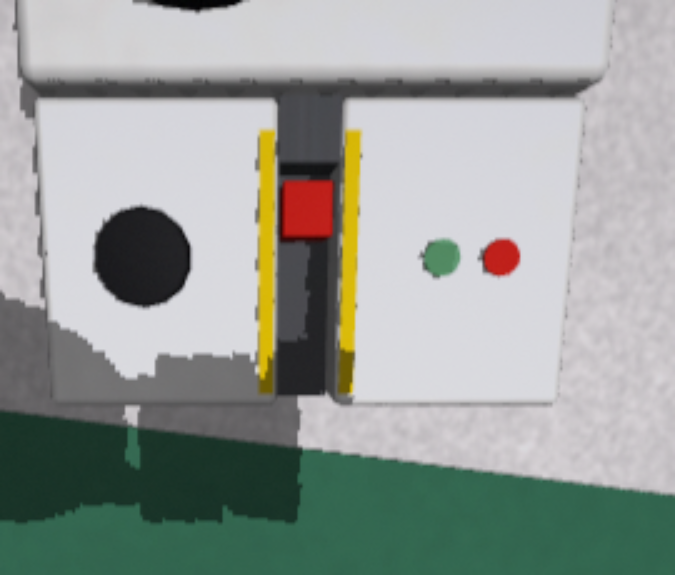

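From above: the red plunger is at ~(303,84), the slot is straight and clear, and its yaw is about 0.126. Mouth at about (0.6035, -0.2244). Back to the tool, to take it by its handle.

Emit:
apply_moves(increments=[-0.0145, 0.026, 0, 0, 0, -0.011, -0.0145, 0.026, 0, 0, 0, -0.011, -0.0145, 0.026, 0, 0, 0, -0.011, -0.0145, 0.026, 0, 0, 0, -0.011, -0.0145, 0.026, 0, 0, 0, -0.011, -0.0145, 0.026, 0, 0, 0, -0.011, -0.0145, 0.026, -0.01, 0, 0, -0.011, -0.0145, 0.026, -0.01, 0, 0, -0.011, -0.0145, 0.026, -0.01, 0, 0, -0.011, -0.0145, 0.026, -0.01, 0, 0, -0.011, 0, 0, -0.01, 0, 0, 0, 0, 0, 0, 0, 0, 0, 0, 0, 0, 0, 0, 0])

```text
t: 21.95
eef_pos: [0.4113, 0.0583, 0.1465]
ee_rot: [-3.132, 0.002, -1.565]
force: [-0.2, -0.2, 0.9]
width: 0.0437
```

```bash
cat > ts.py <<'E'
from h import *
np.set_printoptions(precision=4,suppress=True)
def tool(name,zc,s):
    im=snap("wrist",name); hsv=cv2.cvtColor(im,cv2.COLOR_RGB2HSV)
    for lab,lo,hi,z in (("shaft",(20,150,60),(35,255,255),zc+.0045),("handle",(5,150,80),(17,255,255),zc+.011)):
        m=cv2.inRange(hsv,lo,hi); m[246:]=0
        n,l,st,_=cv2.connectedComponentsWithStats(m); 
        if n<2: continue
        i=1+np.argmax(st[1:,4]); 
        P=np.array([atz("wrist",(np.where(l[r]==i)[0].mean(),r),z,s) for r in range(st[i,1]+3,st[i,1]+st[i,3]-3)])
        print(lab,st[i],P[0],P[-1],"yaw",np.arctan(np.polyfit(P[:,0],P[:,1],1)[0]))
E
python3 - <<'E'
from ts import *
delta([.419,.057,-.0075],-1.55)
s=arm.get_state();print(s["eef_pos"])
tool("w12",.013,s)
for n,z in (("reset_tool_tip",.013),("reset_tool",.002),("reset_tool_butt",.013)):
    for r in finder.landmark_of("wrist",n)[:1]:
            print(n,round(r["conf"],2),np.round(r["point"],1),atz("wrist",r["point"],z,s))
E
```

```text
delta [ 0.0077 -0.0013 -0.154 ] rv [-0.0025  0.0095  0.0147] f [-0.24 -0.22  0.9 ] w 0.0437 t 21.95
[0.4113 0.0583 0.1465]
shaft [ 276   31   11  103 1124] [0.5481 0.0573 0.0175] [0.4741 0.0571 0.0175] yaw 0.006603721235157361
handle [ 268  147   26   87 1971] [0.4578 0.0584 0.024 ] [0.3872 0.0565 0.024 ] yaw 0.017246216749718882
reset_tool_tip 0.79 [280.   32.9] [0.5499 0.058  0.013 ]
reset_tool 0.73 [281.1 144.9] [0.4607 0.0563 0.002 ]
reset_tool_butt 0.94 [280.5 242.2] [0.3718 0.0563 0.013 ]
```

Emit:
apply_moves(increments=[0.002, 0, -0.02, 0, 0.002, 0.002, 0.002, 0, -0.025, 0, 0.002, 0.002, 0.002, 0, -0.025, 0, 0.002, 0, 0.002, 0, -0.025, 0, 0, 0, 0, 0, -0.02, 0, 0, 0, 0, 0, 0, 0, 0, 0, 0, 0, 0, 0, 0, 0])

```text
t: 22.73
eef_pos: [0.4266, 0.0547, 0.0317]
ee_rot: [-3.129, 0.006, -1.573]
force: [0.9, 0.2, 1.3]
width: 0.0437
```

```bash
python3 -c "
from h import *
delta([.419,.057,-.007],-1.56)"
```

```text
delta [-0.0076  0.0023 -0.0387] rv [-0.0065  0.0124  0.0131] f [0.91 0.18 1.3 ] w 0.0437 t 22.7333
```

Emit:
apply_moves(increments=[-0.005, 0.001, -0.012, -0.006, 0.012, 0.008, -0.003, 0.001, -0.012, -0.003, 0.006, 0.005, 0, 0, -0.007, 0, 0, 0, 0, 0, -0.003, 0, 0, 0, 0, 0, 0, 0, 0, 0])

```text
t: 23.15
eef_pos: [0.4217, 0.0577, -0.0004]
ee_rot: [3.141, 0.0, -1.561]
force: [-0.1, -0.7, -0.1]
width: 0.0435
```

```bash
python3 -c "
from h import *
delta([.419,.057,-.007],-1.56)"
```

```text
delta [-0.0027 -0.0007 -0.0066] rv [-0.0001 -0.0011  0.0007] f [-0.12 -0.71 -0.05] w 0.0435 t 23.15
```

Emit:
apply_moves(increments=[-0.001, 0, -0.003, 0, 0, 0, -0.001, 0, -0.003, 0, 0, 0, 0, 0, 0, 0, 0, 0])

```text
t: 23.4
eef_pos: [0.4207, 0.0583, -0.0055]
ee_rot: [-3.14, 0.002, -1.56]
force: [-0.4, -0.3, 0.5]
width: 0.0437
```

Emit:
apply_moves(increments=[0, 0, 0, 0, 0, 0, 0, 0, 0, 0, 0, 0, 0, 0, 0, 0, 0, 0, 0, 0, 0, 0, 0, 0, 0, 0, 0, 0, 0, 0, 0, 0, 0, 0, 0, 0], hand=1, force=50)

```text
t: 23.9
eef_pos: [0.4212, 0.0587, -0.0046]
ee_rot: [-3.139, 0.002, -1.56]
force: [0.2, -0.4, -0.3]
width: 0.0217
```

Emit:
apply_moves(increments=[0, 0, 0.01, 0, 0, 0, 0, 0, 0.02, 0, 0, 0, 0, 0, 0.02, 0, 0, 0, 0, 0, 0.01, 0, 0, 0, 0.002, -0.02, 0, 0, 0, 0.0095, 0.002, -0.025, 0, 0, 0, 0.0095, 0.002, -0.025, 0, 0, 0, 0.0095, 0.002, -0.025, 0, 0, 0, 0.0095, 0.002, -0.025, 0, 0, 0, 0.0095, 0.002, -0.025, 0, 0, 0, 0.0095, 0.002, -0.025, 0, 0, 0, 0.0095, 0.002, -0.025, 0, 0, 0, 0.0095, 0.002, -0.025, 0, 0, 0, 0.0095, 0.002, -0.025, 0, 0, 0, 0.0095, 0.002, -0.02, 0, 0, 0, 0.0095, 0.002, -0.02, 0, 0, 0, 0.0095, 0, 0, 0, 0, 0, 0, 0, 0, 0, 0, 0, 0])

```text
t: 25.4
eef_pos: [0.4444, -0.2399, 0.0589]
ee_rot: [-3.137, 0.003, -1.437]
force: [-0.9, 0.9, -0.7]
width: 0.0216
```

```bash
python3 - <<'E'
from ts import *
delta([.4507,-.2438,.0244],-1.445)
s=arm.get_state();p=s["eef_pos"];print(p)
tool("w13",p[2]+.0176,s)
for n,z in (("reset_tool_tip",p[2]+.0176),("slot_mouth",.042),("plunger_face",.042)):
    for r in finder.landmark_of("wrist",n)[:1]:
            print(n,round(r["conf"],2),np.round(r["point"],1),atz("wrist",r["point"],z,s))
E
```

```text
delta [ 0.0063 -0.0039 -0.0345] rv [-0.0033  0.0046 -0.0082] f [-0.85  0.86 -0.66] w 0.0216 t 25.4
[ 0.4444 -0.2399  0.0589]
shaft [ 267    0   23  168 3599] [ 0.5568 -0.2242  0.081 ] [ 0.4956 -0.2324  0.081 ] yaw 0.13271915339662832
handle [ 253  195   50   51 2418] [ 0.4822 -0.2346  0.0875] [ 0.4625 -0.2366  0.0875] yaw 0.09973782296103105
slot_mouth 0.16 [274.1 181. ] [ 0.4814 -0.2321  0.042 ]
```

Emit:
apply_moves(increments=[0.002, -0.0015, -0.008, 0, 0.002, -0.004, 0.002, -0.0015, -0.01, 0, 0.002, -0.004, 0, -0.001, -0.008, 0, 0, 0, 0, 0, -0.006, 0, 0, 0, 0, 0, 0, 0, 0, 0, 0, 0, 0, 0, 0, 0])

```text
t: 26.1
eef_pos: [0.4492, -0.2401, 0.0233]
ee_rot: [-3.141, 0.003, -1.439]
force: [0.6, -0.1, -0.2]
width: 0.0216
```

```bash
python3 - <<'E'
from ts import *
delta([.4507,-.2445,.0244],-1.445)
s=arm.get_state();p=s["eef_pos"];print(p)
tool("w14",p[2]+.0176,s)
im=snap("side","s14")
for n,z in (("reset_tool_tip",p[2]+.0176),("slot_mouth",.042),("plunger_face",.042)):
    for r in finder.landmark_of("side",n)[:1]:
            print(n,round(r["conf"],2),np.round(r["point"],1),atz("side",r["point"],z,s))
im=snap("top","t14")
for n,z in (("reset_tool_tip",p[2]+.0176),("slot_mouth",.042),("plunger_face",.042)):
    for r in finder.landmark_of("top",n)[:1]:
            print(n,round(r["conf"],2),np.round(r["point"],1),atz("top",r["point"],z,s))
E
```

```text
delta [ 0.0015 -0.0044  0.0011] rv [-0.0035  0.0001 -0.0063] f [ 0.65 -0.05 -0.17] w 0.0216 t 26.1
[ 0.4492 -0.2401  0.0233]
shaft [ 267    0   23  168 3618] [ 0.5615 -0.2246  0.0454] [ 0.5004 -0.2325  0.0454] yaw 0.13013582204750127
handle [ 253  195   50   51 2453] [ 0.4871 -0.2348  0.0519] [ 0.4674 -0.2369  0.0519] yaw 0.11204502231583476
reset_tool_tip 0.6 [288.  165.4] [ 0.5718 -0.225   0.0409]
slot_mouth 0.59 [279.5 166.2] [ 0.5965 -0.213   0.042 ]
plunger_face 0.69 [355.5 138.9] [ 0.3864 -0.416   0.042 ]
reset_tool_tip 0.66 [350.1 207.6] [ 0.57   -0.2129  0.0409]
slot_mouth 0.65 [356.6 195.1] [ 0.6068 -0.2321  0.042 ]
plunger_face 0.63 [352.4 174.5] [ 0.6677 -0.2203  0.042 ]
```

Emit:
apply_moves(increments=[0.001, -0.003, 0.001, 0, 0, -0.005, 0, -0.002, 0.0005, 0, 0, -0.003, 0, 0, 0, 0, 0, 0, 0, 0, 0, 0, 0, 0])

```text
t: 26.88
eef_pos: [0.4513, -0.246, 0.0267]
ee_rot: [-3.138, 0.003, -1.448]
force: [0.0, -0.0, -0.6]
width: 0.0212
```

```bash
python3 - <<'E'
from ts import *
delta([.4507,-.2445,.0244],-1.445)
s=arm.get_state();p=s["eef_pos"];print(p)
tool("w15",p[2]+.0176,s)
im=snap("top","t15"); im2=snap("side","s15")
u,v=proj("top",[.59,-.225,.042]).astype(int);u2,v2=proj("side",[.59,-.225,.042]).astype(int)
c=lambda i,u,v:np.clip(cv2.resize(i[v-40:v+40,u-32:u+32,::-1],None,fx=6,fy=6,interpolation=cv2.INTER_CUBIC)*1.3,0,255).astype(np.uint8)
cv2.imwrite("pics/c15.png",np.hstack([c(im,u,v),c(im2,u2,v2)]))
E
```

```text
delta [-0.0006  0.0015 -0.0023] rv [-0.0031  0.0036  0.003 ] f [ 0.03 -0.03 -0.6 ] w 0.0212 t 26.8833
[ 0.4513 -0.246   0.0267]
shaft [ 267    0   23  168 3618] [ 0.5637 -0.2316  0.0488] [ 0.5025 -0.2389  0.0488] yaw 0.12091723502662512
handle [ 253  195   50   51 2403] [ 0.4892 -0.2417  0.0553] [ 0.4694 -0.2429  0.0553] yaw 0.07571777538344113
```

View pics/c15.png

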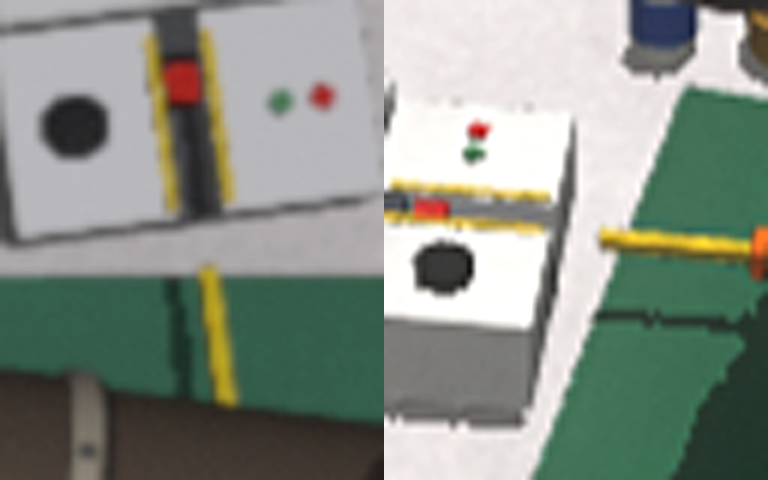

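In the top crop the shaft line, extended from the tip (209,268), meets the slot centre (200,205). The side crop agrees on direction. I go in.

Emit:
apply_moves(increments=[0.006, 0.0015, -0.001, 0, 0, 0.002, 0.008, 0.0012, -0.0005, 0, 0, 0, 0.008, 0.001, 0, 0, 0, 0, 0.008, 0.001, 0, 0, 0, 0, 0, 0, 0, 0, 0, 0, 0, 0, 0, 0, 0, 0])

```text
t: 27.53
eef_pos: [0.4853, -0.2404, 0.0247]
ee_rot: [-3.138, 0.002, -1.445]
force: [-0.8, -0.1, -0.6]
width: 0.0216
```

```bash
python3 - <<'E'
from ts import *
s=arm.get_state();p=s["eef_pos"];print(p)
x=p[0]; delta([x,-.2236+.1263*(x-.61135)-.0006,.0244],-1.445)
tool("w16",p[2]+.0176,s)
E
```

```text
[ 0.4853 -0.2404  0.0247]
delta [ 0.      0.0003 -0.0003] rv [-0.003   0.0035 -0.0002] f [-0.76 -0.07 -0.56] w 0.0216 t 27.5333
shaft [ 267    0   23  168 3618] [ 0.5977 -0.2256  0.0468] [ 0.5365 -0.2331  0.0468] yaw 0.12410324180499789
handle [ 253  195   50   51 2480] [ 0.523  -0.2348  0.0533] [ 0.5034 -0.2373  0.0533] yaw 0.1251013905662845
```

Emit:
apply_moves(increments=[0.008, 0.001, 0, 0, 0, 0, 0.008, 0.001, 0, 0, 0, 0, 0.008, 0.001, 0, 0, 0, 0, 0.008, 0.001, 0, 0, 0, 0, 0, 0, 0, 0, 0, 0])

```text
t: 28.0
eef_pos: [0.5203, -0.2361, 0.0248]
ee_rot: [-3.138, 0.002, -1.445]
force: [0.3, -0.3, -0.7]
width: 0.0218
```

```bash
python3 - <<'E'
from ts import *
s=arm.get_state();p=s["eef_pos"];print(p)
x=p[0]; delta([x,-.2236+.1263*(x-.61135)-.0006,.0244],-1.445)
tool("w17",p[2]+.0176,s)
for n,z in (("plunger_face",.042),):
    for r in finder.landmark_of("wrist",n)[:1]:
            print(n,round(r["conf"],2),np.round(r["point"],1),atz("wrist",r["point"],z,s))
E
```

```text
[ 0.5203 -0.2361  0.0248]
delta [ 0.      0.0004 -0.0004] rv [-0.0028  0.0037 -0.0001] f [ 0.31 -0.33 -0.66] w 0.0218 t 28.0
shaft [ 267    0   23  168 3625] [ 0.6328 -0.2213  0.0469] [ 0.5715 -0.2288  0.0469] yaw 0.12261351870499866
handle [ 253  195   50   51 2458] [ 0.5581 -0.2305  0.0534] [ 0.5385 -0.2329  0.0534] yaw 0.13092730395846972
```

Emit:
apply_moves(increments=[0.004, 0.0007, 0, 0, 0, 0, 0.004, 0.0005, 0, 0, 0, 0, 0, 0, 0, 0, 0, 0])

```text
t: 28.35
eef_pos: [0.5263, -0.2347, 0.0244]
ee_rot: [-3.14, 0.003, -1.446]
force: [-0.2, -0.5, -1.0]
width: 0.0216
```

Emit:
apply_moves(increments=[0.004, 0.0005, 0, 0, 0, 0, 0, 0, 0, 0, 0, 0])

```text
t: 28.52
eef_pos: [0.5302, -0.2342, 0.0244]
ee_rot: [-3.14, 0.004, -1.446]
force: [-0.4, 0.2, -0.2]
width: 0.0219
```

Emit:
apply_moves(increments=[0.004, 0.0005, 0, 0, 0, 0, 0, 0, 0, 0, 0, 0])

```text
t: 28.68
eef_pos: [0.5329, -0.2336, 0.024]
ee_rot: [3.14, 0.004, -1.447]
force: [0.4, -0.0, 0.2]
width: 0.0214
```

Emit:
apply_moves(increments=[0.003, 0.0004, 0, 0, 0, 0, 0, 0, 0, 0, 0, 0])

```text
t: 28.85
eef_pos: [0.535, -0.2332, 0.0236]
ee_rot: [3.138, 0.005, -1.447]
force: [-0.3, -0.0, -0.9]
width: 0.0219
```

Emit:
apply_moves(increments=[0.003, 0.0004, 0, 0, 0, 0, 0, 0, 0, 0, 0, 0])

```text
t: 29.02
eef_pos: [0.5374, -0.2328, 0.0234]
ee_rot: [3.137, 0.005, -1.447]
force: [0.3, -1.0, -0.5]
width: 0.0213
```

Emit:
apply_moves(increments=[0.003, 0.0004, 0.0003, 0, 0, 0, 0, 0, 0, 0, 0, 0])

```text
t: 29.18
eef_pos: [0.5384, -0.2323, 0.023]
ee_rot: [3.133, 0.006, -1.448]
force: [-1.2, 0.3, 0.1]
width: 0.0215
```

Emit:
apply_moves(increments=[0.003, 0.0004, 0.0003, 0, 0, 0, 0, 0, 0, 0, 0, 0])

```text
t: 29.35
eef_pos: [0.5381, -0.2319, 0.0224]
ee_rot: [3.127, 0.008, -1.449]
force: [-0.2, -0.0, 0.7]
width: 0.0213
```

Emit:
apply_moves(increments=[0.006, 0.0007, 0.001, -0.002, -0.014, 0.004, 0.006, 0.0007, 0.0005, 0, 0, 0, 0, 0, 0, 0, 0, 0])

```text
t: 29.6
eef_pos: [0.5372, -0.2306, 0.0202]
ee_rot: [3.118, 0.009, -1.45]
force: [0.6, 0.5, -0.2]
width: 0.022
```

```bash
python3 - <<'E'
from ts import *
s=arm.get_state();p=s["eef_pos"];print(p,s["force"],s["moment"],s["joint_efforts"])
x=p[0]; delta([x,-.2236+.1263*(x-.61135)-.0006,.0244],-1.445)
tool("w18",p[2]+.0176,s)
E
```

```text
[ 0.5372 -0.2306  0.0202] [ 0.5917  0.4809 -0.1554] [-0.0969 -0.2693 -0.0141] [ -0.2864 -54.9707  20.4614   4.851   -0.755   -0.0507]
delta [ 0.     -0.0029  0.0042] rv [-0.0064 -0.0246  0.0045] f [ 0.59  0.48 -0.16] w 0.022 t 29.6
shaft [ 268    0   23  168 3664] [ 0.6496 -0.2169  0.0423] [ 0.5893 -0.2238  0.0423] yaw 0.11321387288954039
handle [ 253  196   50   50 2418] [ 0.5757 -0.2253  0.0488] [ 0.5564 -0.2276  0.0488] yaw 0.11084782345471761
```

Emit:
apply_moves(increments=[-0.004, -0.0005, 0.001, 0, -0.005, 0, -0.006, -0.0012, 0.001, -0.002, -0.008, 0.002, -0.008, -0.0015, 0.001, -0.002, -0.008, 0.002, -0.01, -0.0015, 0.0005, 0, 0, 0, -0.01, -0.0013, 0, 0, 0, 0, -0.01, -0.0013, 0, 0, 0, 0, 0, 0, 0, 0, 0, 0])

```text
t: 30.23
eef_pos: [0.4905, -0.2381, 0.0264]
ee_rot: [-3.129, -0.001, -1.443]
force: [-0.3, 0.3, -1.0]
width: 0.0213
```

```bash
python3 - <<'E'
from ts import *
s=arm.get_state();p=s["eef_pos"];print(p)
x=p[0]; delta([x,-.2236+.1263*(x-.61135)-.0006,.0244],-1.445)
tool("w19",p[2]+.0176,s)
E
```

```text
[ 0.4905 -0.2381  0.0264]
delta [ 0.     -0.0013 -0.002 ] rv [-0.001   0.0122 -0.0023] f [-0.3   0.29 -0.99] w 0.0213 t 30.2333
shaft [ 268    0   23  168 3655] [ 0.603  -0.2234  0.0485] [ 0.5414 -0.2309  0.0485] yaw 0.12020009310517143
handle [ 253  195   50   51 2449] [ 0.5279 -0.2324  0.055 ] [ 0.5083 -0.2349  0.055 ] yaw 0.12438296645977961
```

Emit:
apply_moves(increments=[-0.01, -0.0015, 0, 0, 0.004, 0, -0.01, -0.0013, 0, 0, 0.004, 0, -0.01, -0.0013, 0, 0, 0.003, 0, -0.01, -0.0013, 0, 0, 0, 0, -0.005, -0.001, 0, 0, 0, 0, 0, 0, 0, 0, 0, 0, 0, 0, 0, 0, 0, 0])

```text
t: 30.87
eef_pos: [0.4421, -0.2455, 0.027]
ee_rot: [-3.14, 0.0, -1.443]
force: [-0.0, 0.1, -0.3]
width: 0.0216
```

```bash
python3 - <<'E'
from ts import *
s=arm.get_state();p=s["eef_pos"];print(p)
delta([.425,-.247,-.004],-1.445)
snap("top","t20");snap("side","s20")
for c,a,b in (("top","t15","t20"),("side","s15","s20"),("top","t14","t20")):
    q=[]
    u,v=proj(c,[.665,-.2165,.057]).astype(int)
    for f in(a,b):
        im=cv2.imread(f"pics/{f}.png").astype(float)[v-9:v+10,u-9:u+10]
        w=np.clip(im[...,2]-np.maximum(im[...,0],im[...,1])-40,0,None); yy,xx=np.mgrid[v-9:v+10,u-9:u+10]
        q.append(((w*xx).sum()/w.sum(),(w*yy).sum()/w.sum()))
    A,B=[atz(c,k,.057) for k in q]; print(c,q,B-A,(B-A)[:2]@[.992,.126])
E
```

```text
[ 0.4421 -0.2455  0.027 ]
delta [-0.0171 -0.0015 -0.031 ] rv [-0.0004  0.002  -0.0025] f [-0.03  0.11 -0.31] w 0.0216 t 30.8667
top [(np.float64(351.9810281517748), np.float64(173.24602203182374)), (np.float64(351.6257911392405), np.float64(171.1495253164557))] [0.0062 0.001  0.    ] 0.006224478708735524
side [(np.float64(257.3419593345656), np.float64(158.40295748613678)), (np.float64(255.39906103286384), np.float64(158.20070422535213))] [0.0062 0.0006 0.    ] 0.006251503542341006
top [(np.float64(351.97361963190184), np.float64(173.25030674846624)), (np.float64(351.6257911392405), np.float64(171.1495253164557))] [0.0062 0.001  0.    ] 0.006234233472212176
```

The cameras show about 6 mm of plunger shift. That is not conclusive with an unknown starting position, so I lift and look at the plunger with the wrist camera, tool held aside.

Emit:
apply_moves(increments=[0, 0.01, 0.025, 0, 0, 0, 0, 0.02, 0.033, 0, 0, 0, 0.01, 0.025, 0.033, 0, 0, 0, 0.025, 0.02, 0.033, 0, 0, 0, 0.03, 0.01, 0.03, 0, 0, 0, 0.03, 0, 0.01, 0, 0, 0, 0, 0, 0, 0, 0, 0, 0, 0, 0, 0, 0, 0, 0, 0, 0, 0, 0, 0])

```text
t: 31.72
eef_pos: [0.5381, -0.1567, 0.1951]
ee_rot: [-3.14, 0.001, -1.442]
force: [-0.1, 0.3, -0.3]
width: 0.0219
```

```bash
python3 - <<'E'
from ts import *
s=arm.get_state();p=s["eef_pos"];print(p,s["ee_rot"],s["width"])
snap("wrist","w21")
s0=dict(eef_pos=np.array([.5676,-.2081,.1933]),ee_rot=np.array([3.1377,-.0024,-1.4442]))
for f,pose in(("w11",s0),("w21",s)):
    im=cv2.imread(f"pics/{f}.png"); hsv=cv2.cvtColor(im,cv2.COLOR_BGR2HSV)
    red=cv2.inRange(hsv,(0,170,60),(4,255,255))|cv2.inRange(hsv,(174,170,60),(180,255,255)); red[240:]=0
    yel=cv2.inRange(hsv,(22,130,80),(35,255,255)); yel[240:]=0
    for nm,m,z in(("red",red,.057),("yel",yel,.06)):
        n,l,st,c=cv2.connectedComponentsWithStats(m)
        for i in range(1,n):
            if st[i,4]<100: continue
            x,y,w,h,a=st[i]
            F=atz("wrist",(x+w/2,y+h),z,pose);B=atz("wrist",(x+w/2,y),z,pose)
            print(f,nm,st[i],"front",F,"back",B,"along u",F[:2]@[.992,.126],B[:2]@[.992,.126])
E
```

```text
[ 0.5381 -0.1567  0.1951] [-3.1403  0.0015 -1.4422] 0.02191841025209797
w11 red [293  72  20  23 458] front [ 0.6591 -0.2177  0.057 ] back [ 0.677  -0.2151  0.057 ] along u 0.6264087047738065 0.6444886939009956
w11 red [374  96  14  14 151] front [ 0.6555 -0.2856  0.057 ] back [ 0.6666 -0.2833  0.057 ] along u 0.61425924449393 0.6255945427068954
w11 yel [283  52   7 105 585] front [ 0.6062 -0.2106  0.06  ] back [ 0.6899 -0.1994  0.06  ] along u 0.5747864886230064 0.6592159370978231
w11 yel [315  52   9 105 617] front [ 0.6098 -0.2393  0.06  ] back [ 0.6932 -0.226   0.06  ] along u 0.5747653667003264 0.6592194558497964
w11 yel [ 13 173  18  67 766] front [0.4989 0.0244 0.06  ] back [0.5629 0.0199 0.06  ] along u 0.497987623368574 0.5608994011029445
w21 red [359  37  23  25 486] front [ 0.6633 -0.2174  0.057 ] back [ 0.6818 -0.2136  0.057 ] along u 0.6305995885243778 0.6494638232580435
w21 red [442  68  14  15 166] front [ 0.6556 -0.2863  0.057 ] back [ 0.6671 -0.2832  0.057 ] along u 0.6143280293068253 0.6260696639966052
w21 yel [ 268    0   23  168 3544] front [ 0.5667 -0.1537  0.06  ] back [ 0.698  -0.1366  0.06  ] along u 0.5428221844379678 0.6752131237302916
w21 yel [348  23  11 109 652] front [ 0.6058 -0.2132  0.06  ] back [ 0.6894 -0.1975  0.06  ] along u 0.5740995424827159 0.6589909383135372
w21 yel [380  23  14 109 668] front [ 0.6095 -0.242   0.06  ] back [ 0.6928 -0.2241  0.06  ] along u 0.5741466042362842 0.6590287074456465
```

```bash
python3 - <<'E'
from ts import *
s=arm.get_state()
s0=dict(eef_pos=np.array([.5676,-.2081,.1933]),ee_rot=np.array([3.1377,-.0024,-1.4442]))
for f,pose,c,r0,r1 in(("w11",s0,(298,307),60,102),("w21",s,(366,375),24,70)):
    im=cv2.imread(f"pics/{f}.png")
    print(f)
    for r in range(r0,r1):
        P=atz("wrist",(sum(c)/2,r+.5),.057,pose); print(r,round(float(P[:2]@[.992,.126]),4),im[r,c[0]:c[1]].mean(0).astype(int)[::-1],end=" | ")
    print()
E
```

```text
w11
60 0.6533 [74 75 79] | 61 0.6525 [74 75 80] | 62 0.6518 [74 75 80] | 63 0.651 [74 75 79] | 64 0.6503 [61 62 66] | 65 0.6495 [35 36 38] | 66 0.6487 [19 20 22] | 67 0.648 [19 21 22] | 68 0.6472 [19 20 21] | 69 0.6464 [19 20 21] | 70 0.6456 [47 48 51] | 71 0.6449 [58 53 56] | 72 0.6441 [142  36  35] | 73 0.6433 [185  29  24] | 74 0.6426 [189  30  25] | 75 0.6418 [189  31  26] | 76 0.641 [189  30  26] | 77 0.6402 [189  30  25] | 78 0.6394 [189  30  25] | 79 0.6387 [189  30  26] | 80 0.6379 [189  31  26] | 81 0.6371 [190  31  26] | 82 0.6363 [189  30  25] | 83 0.6355 [190  31  26] | 84 0.6347 [189  31  26] | 85 0.634 [190  31  26] | 86 0.6332 [190  31  26] | 87 0.6324 [190  31  26] | 88 0.6316 [190  31  26] | 89 0.6308 [190  31  26] | 90 0.63 [190  31  26] | 91 0.6292 [190  31  26] | 92 0.6284 [190  31  26] | 93 0.6276 [183  29  24] | 94 0.6268 [128  17  13] | 95 0.626 [54  5  4] | 96 0.6252 [55 31 32] | 97 0.6244 [53 48 51] | 98 0.6236 [59 59 63] | 99 0.6228 [62 63 66] | 100 0.622 [62 62 66] | 101 0.6212 [63 63 67] | 
w21
24 0.6578 [82 83 88] | 25 0.6571 [82 83 87] | 26 0.6563 [82 83
[... 347 characters left out ...]
3 [210  34  29] | 42 0.6445 [210  34  28] | 43 0.6438 [211  35  29] | 44 0.643 [210  34  28] | 45 0.6423 [211  34  28] | 46 0.6415 [211  34  29] | 47 0.6408 [211  35  29] | 48 0.64 [212  35  29] | 49 0.6393 [212  36  30] | 50 0.6385 [212  35  29] | 51 0.6378 [212  35  29] | 52 0.637 [213  35  30] | 53 0.6363 [213  36  31] | 54 0.6355 [213  36  31] | 55 0.6347 [202  33  27] | 56 0.634 [141  19  16] | 57 0.6332 [64  7  6] | 58 0.6325 [62  8  6] | 59 0.6317 [62 10  9] | 60 0.6309 [63 16 14] | 61 0.6302 [61 27 27] | 62 0.6294 [53 43 44] | 63 0.6286 [49 50 51] | 64 0.6279 [49 50 51] | 65 0.6271 [49 50 52] | 66 0.6263 [50 50 52] | 67 0.6256 [50 51 52] | 68 0.6248 [50 50 52] | 69 0.624 [50 51 52] |
```

The plunger's front edge moved 7.7 mm, and it now sits about 64 mm behind the mouth. The motion went from friction-like loss to a dead stall under 12 mm of push, so it is against its stop. Now I lay the tool down.

Emit:
apply_moves(increments=[-0.022, 0.005, 0, 0, 0, 0, -0.024, 0.007, 0, 0, 0, 0, -0.024, 0.007, -0.01, 0, 0, 0, -0.024, 0.007, -0.02, 0, 0, 0, -0.018, 0.005, -0.025, 0, 0, 0, 0, 0, -0.03, 0, 0, 0, 0, 0, -0.03, 0, 0, 0, 0, 0, -0.025, 0, 0, 0, 0, 0, -0.015, 0, 0, 0, 0, 0, 0, 0, 0, 0, 0, 0, 0, 0, 0, 0])

```text
t: 32.68
eef_pos: [0.4051, -0.1294, 0.0275]
ee_rot: [3.129, 0.002, -1.45]
force: [0.3, -0.1, 0.4]
width: 0.0213
```

```bash
python3 -c "
from h import *
delta([.42,-.12,-.004],-1.445);print(arm.get_state()['eef_pos'],arm.get_state()['ee_rot'])"
```

```text
delta [ 0.0149  0.0094 -0.0315] rv [-0.0007 -0.0123  0.0049] f [ 0.3  -0.15  0.44] w 0.0213 t 32.6833
[ 0.40511517 -0.12938051  0.02749595] [ 3.12948398e+00  2.25536777e-03 -1.44995918e+00]
```

Emit:
apply_moves(increments=[0.006, 0.002, -0.008, 0, -0.008, 0, 0.005, 0.001, -0.008, 0, -0.004, 0, 0, 0, -0.006, 0, 0, 0, 0, 0, -0.003, 0, 0, 0, 0, 0, 0, 0, 0, 0])

```text
t: 33.1
eef_pos: [0.4173, -0.1269, 0.004]
ee_rot: [-3.138, 0.0, -1.451]
force: [0.3, -0.5, -0.6]
width: 0.0213
```

```bash
python3 -c "
from h import *
delta([.42,-.12,-.0045],-1.445)"
```

```text
delta [ 0.0027  0.0069 -0.0085] rv [-0.0008  0.0031  0.0055] f [ 0.31 -0.46 -0.57] w 0.0213 t 33.1
```

Emit:
apply_moves(increments=[0, 0, -0.003, 0, 0.002, 0, 0, 0, -0.003, 0, 0, 0, 0, 0, -0.0015, 0, 0, 0, 0, 0, 0, 0, 0, 0])

```text
t: 33.43
eef_pos: [0.4179, -0.127, -0.0032]
ee_rot: [-3.139, 0.001, -1.451]
force: [0.8, 0.3, -0.3]
width: 0.0216
```

Emit:
apply_moves(increments=[0, 0, -0.001, 0, 0, 0, 0, 0, 0, 0, 0, 0])

```text
t: 33.6
eef_pos: [0.4179, -0.127, -0.0042]
ee_rot: [-3.139, 0.001, -1.45]
force: [0.3, 0.3, -0.4]
width: 0.0216
```

Resting height reached. I let go and rise.

Emit:
apply_moves(increments=[0, 0, 0, 0, 0, 0, 0, 0, 0, 0, 0, 0, 0, 0, 0, 0, 0, 0, 0, 0, 0, 0, 0, 0, 0, 0, 0, 0, 0, 0], hand=0.5)

```text
t: 34.02
eef_pos: [0.4183, -0.127, -0.0038]
ee_rot: [-3.138, 0.001, -1.45]
force: [0.3, 0.0, -0.7]
width: 0.043
```

Emit:
apply_moves(increments=[0, 0, 0.01, 0, 0, 0, 0, 0, 0.02, 0, 0, 0, 0, 0, 0.03, 0, 0, 0, 0, 0, 0.03, 0, 0, 0, 0, 0, 0.03, 0, 0, 0, 0.01, -0.015, 0.03, 0, 0, 0, 0.02, -0.02, 0.025, 0, 0, 0, 0.03, -0.02, 0.015, 0, 0, 0, 0.03, -0.02, 0, 0, 0, 0, 0.03, -0.015, 0, 0, 0, 0, 0.02, 0, 0, 0, 0, 0, 0, 0, 0, 0, 0, 0, 0, 0, 0, 0, 0, 0, 0, 0, 0, 0, 0, 0])

```text
t: 35.18
eef_pos: [0.559, -0.2236, 0.1979]
ee_rot: [-3.138, -0.002, -1.45]
force: [-0.2, 0.0, -0.2]
width: 0.0438
```

```bash
python3 - <<'E'
from ts import *
s=arm.get_state();print(s["t"],s["eef_pos"],s["ee_rot"],s["width"])
im=snap("wrist","w30")
for r in finder.landmark_of("wrist","slot_mouth")[:1]+finder.landmark_of("wrist","plunger_face")[:1]: print(r["conf"],atz("wrist",r["point"],.042,s))
hsv=cv2.cvtColor(im,cv2.COLOR_RGB2HSV)
red=cv2.inRange(hsv,(0,170,120),(4,255,255)); red[240:]=0
n,l,st,c=cv2.connectedComponentsWithStats(red)
for i in range(1,n):
    if st[i,4]>100: x,y,w,h,a=st[i]; print(st[i],[float(atz("wrist",(x+w/2,q),.057,s)[:2]@[.992,.126]) for q in(y+h,y)])
yel=cv2.inRange(hsv,(22,130,80),(35,255,255)); yel[240:]=0
n,l,st,c=cv2.connectedComponentsWithStats(yel)
for i in range(1,n):
    if st[i,4]>100: x,y,w,h,a=st[i]; print("y",st[i],float(atz("wrist",(x+w/2,y+h),.06,s)[:2]@[.992,.126]))
# front top edge profile right of slot
cx=int(np.median(np.where(red.any(0))[0])); 
for c in ("top","side"):
    snap(c,c+"30")
    for n,z in (("reset_tool_tip",.013),("reset_tool",.002),("reset_tool_butt",.013),("driver",.015),("bench_brush",.015),("solder_spool",0),("flux_bottle",0),("tip_tin",0),("circuit_board",0),("tweezers",0)):
        for r in finder.landmark_of(c,n)[:1]: print(c,n,round(r["conf"],2),atz(c,r["point"],z))
E
```

```text
35.1833 [ 0.559  -0.2236  0.1979] [-3.1376 -0.0019 -1.4496] 0.04382700005621144
0.82 [ 0.6029 -0.2228  0.042 ]
0.7 [ 0.6695 -0.2139  0.042 ]
[276  54  19  19 358] [0.6349323640527909, 0.6497142347737097]
[355  84  14  14 149] [0.6144944254029476, 0.6258313384620703]
y [266  41   7 105 599] 0.5745189804007977
y [299  41   7 105 625] 0.5743456982079851
y [167 188  13  52 453] 0.48730615838072694
top reset_tool 0.56 [ 0.4616 -0.1261  0.002 ]
top reset_tool_butt 0.56 [ 0.521  -0.4808  0.013 ]
top driver 0.5 [0.6221 0.3102 0.015 ]
top bench_brush 0.73 [0.6307 0.245  0.015 ]
top solder_spool 0.63 [0.388  0.4934 0.    ]
top tip_tin 0.68 [ 0.5365 -0.487   0.    ]
top circuit_board 0.58 [ 0.3926 -0.4906  0.    ]
top tweezers 0.62 [0.5687 0.5153 0.    ]
side reset_tool_tip 0.61 [ 0.5459 -0.1131  0.013 ]
side reset_tool 0.65 [ 0.4526 -0.1095  0.002 ]
side reset_tool_butt 0.77 [ 0.3637 -0.1365  0.013 ]
side driver 0.83 [0.6339 0.3013 0.015 ]
side bench_brush 0.75 [ 0.5345 -0.4678  0.015 ]
side solder_spool 0.56 [0.383  0.5012 0.    ]
side flux_bottle 0.44 [ 0.5954 -0.4591  0.    ]
side tip_tin 0.67 [ 0.5341 -0.482   0.    ]
side circuit_board 0.64 [ 0.3988 -0.506   0.    ]
side tweezers 0.74 [0.5664 0.522  0.    ]
```

```bash
python3 -c "
from station import arm
print(arm.job_done())"
```

```text
the job is handed in; nothing more can be done
None
```

I handed the job in at about 35.5 s. I believe the plunger is fully home, but its travel was not read directly.

**What I did:** I drew the tool out of the rack by its shaft, turned it over the mat, laid it down and let go. I then took it by the handle, pushed the plunger with the shaft tip until it stalled, drew back, laid the tool on the mat again and let go.

**Last checks:**
- **Tool:** it lies on the mat with its tip near (0.546, -0.11) and its butt near (0.364, -0.135). The jaws are open and the gripper is well clear of everything.
- **Plunger:** it moved in by 7 to 8 mm by picture and then stopped dead against a further 12 mm of push. It started between 0 and 2 mm, so I take that as the stop. Picture estimates of the final travel ran from about 7.5 to 12 mm, so the stall decided it.
- **Other things:** the networks report the other things within about 1 cm of where they were, which is detector noise. The exceptions were one side-camera brush report that landed on the tin and no top-camera report for the bottle; the other camera had each of them in place.

**What failed or disagreed:**
- **First grasp:** it closed on nothing above the shaft, because the real fingertips end about 24 mm short of what the interface text says. I found this from the pictures and corrected for it; nothing was disturbed.
- **First laying-down:** the fingertips met the mat before the tool did, so it dropped a few millimetres when I let go.
- **Force reading:** it showed almost nothing during the push, so I judged contact from the lost motion instead.

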